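# Hang the basket sieve on the utensil carousel

### The job

Turn the utensil carousel until its one free hook stands over the front tongue of its wooden foot, and only then hang the small basket sieve on that hook by its ring. Leave it hanging still and freely with the hook still over the tongue, and do not tip the basket sieve over or knock the sieve tower, the pot, the jar or the scoop about.

Things in the scene. Friction and masses are not known exactly. Their poses are not given: they have to be found in the camera images.
- carousel: Fixed wooden foot of the utensil carousel: disc 150 mm across, 12 mm thick, with an 18 mm steel post. Origin on the post axis at bench level, z up. Its front is its own -x side, roughly towards the robot: there a wooden tongue 36 mm wide sticks out to 125 mm from the axis. It never moves.
- head (a joint): Angle (rad) of the turning head about the post, counter-clockwise from above; 0 or any whole turn (2 pi) = free hook over the tongue. No stops in practice, turns either way; friction about 0.12 N m (2 N at 60 mm), stays where left. Five hooks at 72 degree steps; the other four carry utensils up to 50 mm wide, down to 68 mm above the bench, clipped on for good.
- hoop (a point): Centre of the turning hoop, on the post axis 315 mm above the bench: 100 mm radius, 10 mm bar, on five level radial spokes of 8 mm bar, each midway between two hooks (36 degrees + multiples of 72 from the free hook). Push a spoke or the hoop round to turn the head. Hub: 18 mm radius, 232 to 322 mm high. Below hoop and spokes nothing but the hub is above 267 mm. No room for a gripper straight above a hook.
- free_hook (a point): Point on the free hook's centre line, 70 mm from the post axis, 250 mm above the bench. The hook is 6 mm bar, level and radial from the hub to 85 mm from the axis, then straight up; its tip ends 14 mm above the centre line. Axes turn with the head: -x points outward along the hook, z up.
- front_mark (a point): Point on top of the tongue, 70 mm in front (foot's -x) of the post axis, straight below where the free hook point must come. Within 18 mm sideways counts as over the tongue.
- basket: Basket sieve, 90 to 180 g, upright on the bench; origin centre of underside, z up. Aluminium basket 64 mm across, 38 high; two bail wires in the y-z plane rise from the rim to the axis at 74 mm; then an upright wooden stem 12 mm (x) by 10 mm (y), from 70 to 180 mm high, to be gripped low on its y faces, hand leaning back along x 30 to 45 degrees to clear hook and hoop. Same after a half turn.
- basket_ring (a point): Centre of the steel hanging ring, on the basket's axis 199 mm above its underside: 17 mm inner radius, 5 mm wire, in the basket's y-z plane, so the hook passes through along the basket's x. Hung on the level part of the hook this point lies about 14 mm below the hook's centre line.
- sieves: Bystander: tower of three aluminium sieves, 166 mm across, 160 mm high, loose, origin at the centre of the underside.
- pot: Bystander: open grey pot about 92 mm across, 85 mm high, with two black loop handles at 72 mm height reaching 80 mm from its axis along its y, loose, origin at the centre of the underside.
- jar: Bystander: lidded glass jar, 72 mm across, 100 mm high, loose, origin at the centre of the underside.
- scoop: Bystander: red plastic scoop lying on the bench; tray 85 x 56 mm, 34 mm high, centred on its origin (underside); 15 mm thick handle along its -x to 133 mm from the origin, up to 38 mm high.

How it is judged:
On the way, in this order (a step that is already met when the one before it is completed fails the run):
1. the free hook is turned to stand over the tongue (horizontal distance between free_hook and front_mark below 0.018 m), for 0.2 s.
2. the basket sieve's ring is on the free hook (x of basket_ring in the frame of free_hook between -0.018 and 0.05 m and y of basket_ring in the frame of free_hook between -0.014 and 0.014 m and z of basket_ring in the frame of free_hook between -0.022 and -0.006 m and horizontal distance between free_hook and front_mark below 0.018 m), for 0.2 s.
At the end, for the whole second after the job is handed in: The basket sieve hangs by its ring on the free hook (ring centre 6-22 mm below the hook line, within 14 mm sideways, 20-88 mm from the post axis), upright within 14 degrees, at rest, let go; the free hook is within 18 mm of the front mark; bystanders within 3 cm of their places (all of step 2 and linear speed of basket below 0.05 m/s and angle between basket's own z axis and vertical below 0.25 rad and contact force between basket and anything else above 0.3 N and contact force between basket and the arm below 0.1 N and contact force between basket and the fingers below 0.1 N); the robot touches nothing.
It fails at once if the sieve tower is shoved more than 3 cm or tipped (distance of sieves from where it was at the start of the episode above 0.03 m or angle between sieves's own z axis and vertical above 0.3 rad).
It fails at once if the grey pot is shoved more than 3 cm or tipped (distance of pot from where it was at the start of the episode above 0.03 m or angle between pot's own z axis and vertical above 0.3 rad).
It fails at once if the glass jar is shoved more than 3 cm or tipped (distance of jar from where it was at the start of the episode above 0.03 m or angle between jar's own z axis and vertical above 0.3 rad).
It fails at once if the red scoop is shoved more than 3 cm or tipped (distance of scoop from where it was at the start of the episode above 0.03 m or angle between scoop's own z axis and vertical above 0.3 rad).
It fails at once if the basket sieve is tipped past 60 degrees (angle between basket's own z axis and vertical above 1.05 rad).
It also fails if it takes over 64 s, if anything falls off the work surface, if the arm or the gripper's body presses on something with over 40 N, if the wrist force passes 120 N, or if a joint passes its speed limit or range.

### The arm

A 6-joint arm with a two-finger parallel gripper is mounted at the origin on the work surface. World frame = base frame: x ahead of the robot, y to its left, z up, the work surface at z = 0. Lengths are in m, angles in rad, forces in N, time in s.
With the tool pointing down it reaches from about 0.425 to 0.925 m from the base axis. Payload 12.5 kg.
Tool frame: the origin (TCP) lies at the very end of the fingers, on their centre line; the grasp point (between the pads) lies 19 mm behind it; y points along the fingers, x is the direction in which the jaws open and shut, and the axes are right-handed (so a half turn about y gives the same grasp; the last joint's range is limited). The gripper opens to 85 mm and grips with 20 to 120 N. Pads are 22 mm wide; open, the fingers measure 114 mm over their backs; the gripper's body (76 mm by 85 mm) begins 54 mm behind the grasp point. The pads swing forward as they close: fully open they stand 13 mm farther back than shut.
Start: joints at [1.036, 0.491, 1.559, -0, 1.092, -0.106], TCP at [0.26, 0.568, 0.231] pointing down, gripper open.
Joint ranges: [-3.1, 3.1], [-0.84, 2.19], [0.05, 2.79], [-1.13, 4.28], [0.06, 2.93], [-2.69, 2.69]. Speed limits (rad/s): [2.22, 2.22, 2.79, 3.14, 3.14, 3.14].

### API

Orientations are given as a unit quaternion [w, x, y, z].
In Python, from station import * gives the robot as it stands. The module is installed in compiled form; this text tells all that it offers.
- The arm moves only by the shell command python3 -m crank 'ROWS' [OPENING] [FORCE]. ROWS is JSON, a list that holds one entry, the list of rows, each a list of 6 numbers: the shift along the world's x, y, z in cm, then the turn, a rotation vector about the world's x, y, z in rad. In form: [[[tx, ty, tz, ax, ay, az], ...]]. A call has exactly 5 rows; each row is the pose to reach, as a shift and turn from the pose measured when the call began; what a row does not reach only later rows make up. A row lasts 1/12 s, in which the tool goes at most 41.7 mm and 7.16 degrees, less where a joint would pass 70% of its speed; a pose out of reach is approached as far as the arm can. A call with a gripper value outside its range is refused whole. OPENING is the finger opening in cm, from 0 to 8.54, set as the call begins (- or left out, the last holds). The fingers move at their own pace and stop on an object; FORCE is the grip in N (left out, the last holds). Time passes only in rows, so rows that repeat a pose let the fingers close, or fill a call up. It gives the time, the measured TCP pose, the force and the opening at its end, in the units of the state.
- get_obs(): the state, without advancing time (a new reading comes with each control period).
- grab_frame(name): name is "scene" or "side" or "wrist"; returns the picture (480x640x3 uint8, red, green, blue); there is no depth.
- get_calibration(name): a dict with "intrinsics" (3x3 intrinsics, pixels), "xyz" and "rotation" of the camera in the world. Camera axes: x right, y up, looking along -z (the intrinsics and any distortion apply to the point x, -y, -z); pixel columns grow to the right and rows downward; lengths in m; the calibration is good to about 2 mm. A picture is of the moment at which its call begins: read the wrist's pose just before it. get_calibration takes no time and is no camera call; for the wrist camera it gives the pose at the moment of the call.
- job_done(): hands the job in, once; it reports no verdict.
The state is a dict: "time_s": time; "q": joint angles; "joint_velocities": joint speeds; "joint_torque": joint torques, N m; "position": TCP position; "eef_rot": TCP orientation; "wrist_force": force on the tool from outside, world axes, zero at the start; "ft_torque": the same for the moment, N m; "finger_gap": finger opening in m.
Only numpy, scipy, OpenCV 4.12 (cv2) and the standard library are available. Lean on these libraries where they do the work, as an engineer would, in place of code of your own. Each camera call takes 0.05 s, during which the arm holds its last target.

## Working session

There is one attempt and no reset: what is moved stays moved. The work goes in short steps, Python scripts to look and compute and a shell command to move; the robot and the scene stay as the last step left them, time stands still between calls to the robot, and variables do not carry over. Pictures are saved under pics/ and viewed, and the job is handed in when it is done.

```bash
mkdir -p pics; ls
python3 - <<'E'
from station import *
import cv2,numpy as np
np.set_printoptions(precision=4,suppress=True)
print(get_obs())
for n in("scene","side","wrist"):
    c=get_calibration(n);print(n,c)
    cv2.imwrite(f"pics/{n}0.png",grab_frame(n)[:,:,::-1])
E
```

```text
pics
{'time_s': 0.0, 'q': array([ 1.0364,  0.4916,  1.5595,  0.    ,  1.0917, -0.1056]), 'joint_velocities': array([ 0.0006, -0.0014, -0.0009,  0.0002, -0.0002, -0.    ]), 'joint_torque': array([  0.0014, -61.8435, -26.159 ,  -0.0001,   0.0041,  -0.    ]), 'position': array([0.2597, 0.5682, 0.2307]), 'eef_rot': array([-0.5948,  0.5951,  0.3818, -0.3825]), 'wrist_force': array([ 0.6461, -0.2034,  0.479 ]), 'ft_torque': array([-0.0168, -0.0139, -0.0441]), 'finger_gap': 0.08518220753990884}
scene {'intrinsics': array([[603.6436,   0.    , 318.1771],
       [  0.    , 603.6436, 244.3634],
       [  0.    ,   0.    ,   1.    ]]), 'xyz': array([1.4466, 0.4414, 1.3029]), 'rotation': array([0.4959, 0.175 , 0.2986, 0.7965])}
side {'intrinsics': array([[535.4853,   0.    , 324.5064],
       [  0.    , 535.4853, 235.6314],
       [  0.    ,   0.    ,   1.    ]]), 'xyz': array([0.4384, 1.2178, 0.9902]), 'rotation': array([-0.0711, -0.0307,  0.4733,  0.8775])}
wrist {'intrinsics': array([[384.4717,   0.    , 321.0751],
       [  0.    , 384.4717, 234.4785],
       [  0.    ,   0.    ,   1.    ]]), 'xyz': array([0.185 , 0.6041, 0.3736]), 'rotation': array([ 0.83  , -0.1384, -0.0882,  0.5331])}
```

View pics/scene0.png

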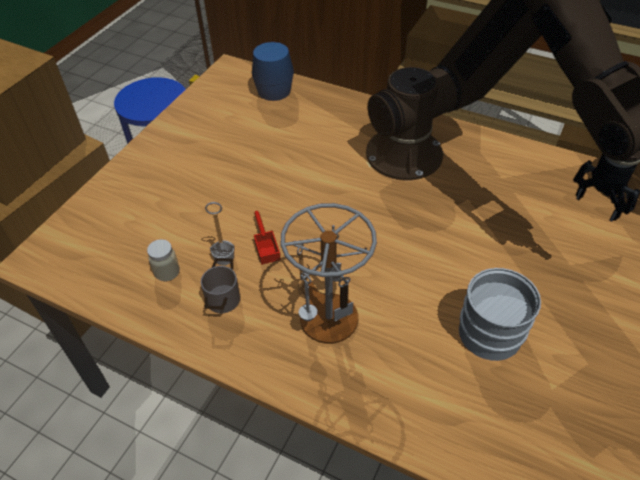

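View pics/side0.png

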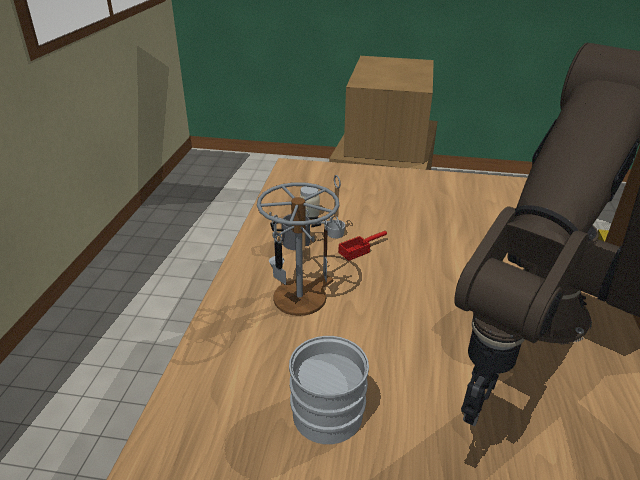

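View pics/wrist0.png

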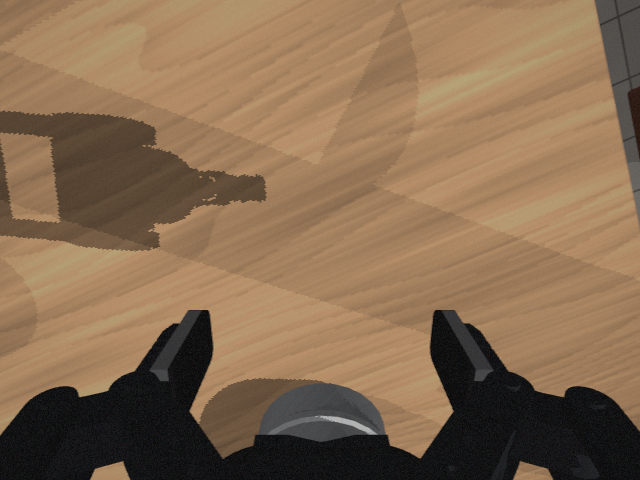

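The scene view shows the carousel with its hub at about (330,240), the basket at about (222,252) with its ring at (213,209), the pot, jar and scoop beside it, and the tower at (500,310). I'll zoom in on these next.

```bash
cat > h.py <<'E'
from station import *
import cv2,numpy as np
from scipy.spatial.transform import Rotation as R
np.set_printoptions(precision=4,suppress=True)
def q2R(q): return R.from_quat([q[1],q[2],q[3],q[0]]).as_matrix()
def proj(cal,P):
    P=np.atleast_2d(P);c=(P-cal['xyz'])@q2R(cal['rotation'])
    p=np.c_[c[:,0],-c[:,1],-c[:,2]]@np.array(cal['intrinsics']).T
    return p[:,:2]/p[:,2:]
def ray(cal,uv):
    d=np.linalg.inv(cal['intrinsics'])@np.array([uv[0],uv[1],1.]);d=np.array([d[0],-d[1],-d[2]])
    return cal['xyz'],q2R(cal['rotation'])@d
def atz(cal,uv,z):
    o,d=ray(cal,uv);return o+d*(z-o[2])/d[2]
def tri(c1,u1,c2,u2):
    A=[];b=[]
    for c,u in((c1,u1),(c2,u2)):
        o,d=ray(c,u);d=d/np.linalg.norm(d);M=np.eye(3)-np.outer(d,d);A.append(M);b.append(M@o)
    A=np.vstack(A);b=np.hstack(b);return np.linalg.lstsq(A,b,rcond=None)[0]
E
python3 - <<'E'
import cv2
a=cv2.imread('pics/scene0.png')
cv2.imwrite('pics/sc_a.png',cv2.resize(a[190:350,270:390],None,fx=5,fy=5,interpolation=cv2.INTER_CUBIC)[:, :])
cv2.imwrite('pics/sc_b.png',cv2.resize(a[190:320,140:300],None,fx=5,fy=5,interpolation=cv2.INTER_CUBIC))
a=cv2.imread('pics/side0.png')
cv2.imwrite('pics/si_a.png',cv2.resize(a[170:320,240:400],None,fx=5,fy=5,interpolation=cv2.INTER_CUBIC)[:600*2])
E
python3 - <<'E'
import cv2
a=cv2.imread('pics/scene0.png')
cv2.imwrite('pics/sc_a2.png',cv2.resize(a[195:345,265:395],None,fx=4,fy=4,interpolation=cv2.INTER_CUBIC))
cv2.imwrite('pics/sc_b2.png',cv2.resize(a[195:315,140:290],None,fx=5,fy=5,interpolation=cv2.INTER_CUBIC))
a=cv2.imread('pics/side0.png')
cv2.imwrite('pics/si_a2.png',cv2.resize(a[170:320,245:395],None,fx=4,fy=4,interpolation=cv2.INTER_CUBIC))
E
```

```text
(no output)
```

View pics/sc_a2.png

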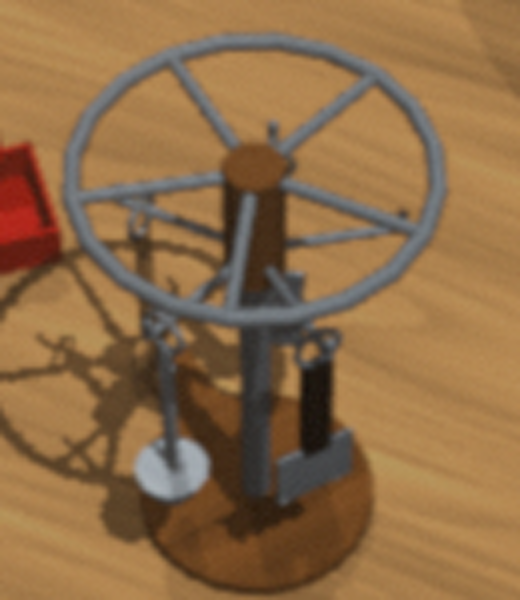

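View pics/sc_b2.png

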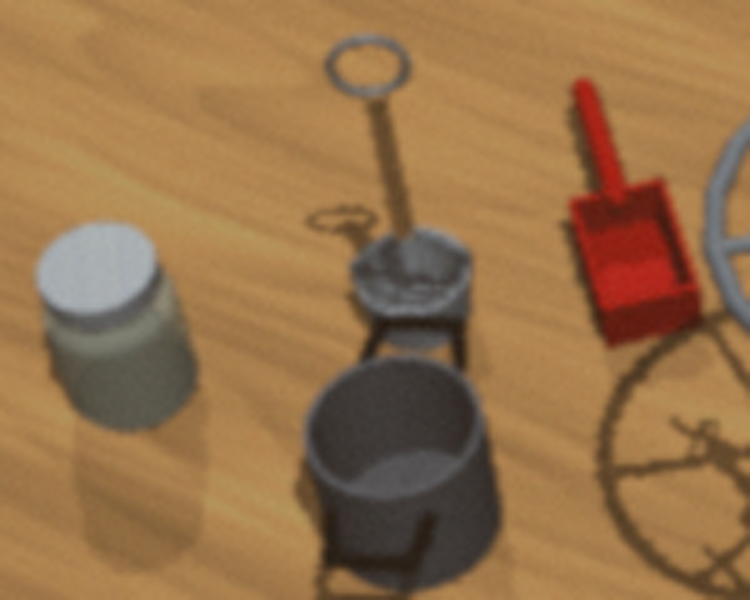

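View pics/si_a2.png

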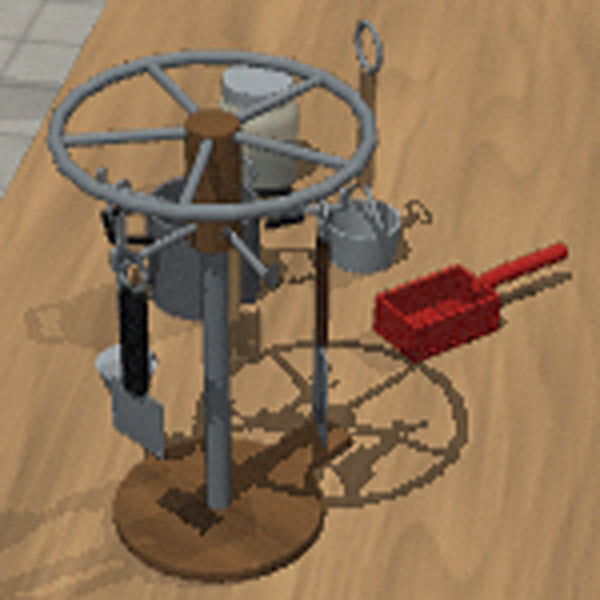

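Run:
```python
from h import *
cs,cd=get_calibration('scene'),get_calibration('side')
hs=(265+254/4,195+167/4);hd=(245+212/4,170+125/4)
print('hub',atz(cs,hs,.322),atz(cd,hd,.322),tri(cs,hs,cd,hd))
C=tri(cs,hs,cd,hd);
# hoop fit: project circle, compare; spoke ends scene
for p in [(172,60),(375,78),(80,196),(412,232),(235,305)]:
    P=atz(cs,(265+p[0]/4,195+p[1]/4),.315)-C; print('spoke s',np.hypot(P[0],P[1]),np.degrees(np.arctan2(P[1],P[0])))
for p in [(155,68),(318,83),(60,140),(352,163),(190,210)]:
    P=atz(cd,(245+p[0]/4,170+p[1]/4),.315)-C; print('spoke d',np.hypot(P[0],P[1]),np.degrees(np.arctan2(P[1],P[0])))
for n,c,p in [('s',cs,(405,215)),('s',cs,(272,128)),('s',cs,(128,203)),('d',cd,(268,270)),('d',cd,(325,205)),('d',cd,(110,200))]:
    o=(265,195) if n=='s' else (245,170)
    P=atz(c,(o[0]+p[0]/4,o[1]+p[1]/4),.262)-C; print('hook',n,p,np.hypot(P[0],P[1]),np.degrees(np.arctan2(P[1],P[0])))
# tongue tip
P=atz(cd,(245+345/4,170+438/4),.012)-C;print('tongue',P,np.degrees(np.arctan2(P[1],P[0])))
P=atz(cs,(265+180/4,195+360/4),.012)-C;print('tongue',P,np.degrees(np.arctan2(P[1],P[0])))
# basket ring
rs=(140+368/5,195+65/5);rd=(245+369/4,170+46/4)
print('ring',tri(cs,rs,cd,rd),atz(cs,rs,.199),atz(cd,rd,.199))
bs=(140+415/5,195+335/5)
print('basket rim',atz(cs,(140+411/5,195+270/5),.038),atz(cd,(245+362/4,170+225/4),.038))
```

```text
hub [0.6761 0.0622 0.322 ] [0.6752 0.0705 0.322 ] [0.6756 0.0624 0.319 ]
spoke s 0.09827848188685628 -125.67440213482175
spoke s 0.09858351618248425 162.7205880776296
spoke s 0.09526080069140748 -55.27834328686526
spoke s 0.09269400572515257 90.10528006286222
spoke s 0.08977030270767167 19.385538103006557
spoke d 0.0899371030219987 -53.09066495004892
spoke d 0.08994490691282629 -128.18933423640775
spoke d 0.09708935441049614 18.902666738660507
spoke d 0.09597713026618684 163.57289058329803
spoke d 0.09834597117300381 92.85176716457016
hook s (405, 215) 0.08580842320825793 126.65601975298807
hook s (272, 128) 0.08285637833507586 -160.91015345861814
hook s (128, 203) 0.0762921934329713 -83.53635206375131
hook d (268, 270) 0.08902973717357054 122.55662190228938
hook d (325, 205) 0.07122038337201997 -175.2234602970692
hook d (110, 200) 0.06769945850206595 10.487610014040627
tongue [-0.0777 -0.0848 -0.307 ] -132.51040573731342
tongue [-0.0683 -0.0898 -0.307 ] -127.26801765356898
ring [ 0.6202 -0.2902  0.1987] [ 0.6187 -0.2914  0.199 ] [ 0.6208 -0.2866  0.199 ]
basket rim [ 0.6198 -0.2912  0.038 ] [ 0.6208 -0.2751  0.038 ]
```

```bash
cat > ov.py <<'E'
from h import *
def circ(c,r,z,n=72):
    t=np.linspace(0,2*np.pi,n+1);return np.c_[c[0]+r*np.cos(t),c[1]+r*np.sin(t),0*t+z]
def draw(im,cal,P,o,f,col):
    p=(proj(cal,P)-o)*f
    cv2.polylines(im,[np.round(p*8).astype(np.int32)],False,col,1,cv2.LINE_AA,3)
def crop(path,o,s,f):
    a=cv2.imread(path) if isinstance(path,str) else path[:,:,::-1]
    return cv2.resize(a[o[1]:o[1]+s[1],o[0]:o[0]+s[0]],None,fx=f,fy=f,interpolation=cv2.INTER_CUBIC)
E
cat > ov1.py <<'E'
from ov import *
import sys
cx,cy,tg,hk=map(float,sys.argv[1:5]);tg,hk=np.radians([tg,hk])
C=np.array([cx,cy])
for n,o,s in(('scene',(262,190),(135,150)),('side',(245,170),(150,150))):
    cal=get_calibration(n);f=4;im=crop(f'pics/{n}0.png',o,s,f)
    draw(im,cal,circ(C,.1,.315),o,f,(0,0,255))
    draw(im,cal,circ(C,.075,.012),o,f,(0,255,0))
    draw(im,cal,circ(C,.018,.322),o,f,(255,0,0))
    u=lambda t:np.array([np.cos(t),np.sin(t)])
    for k in range(5):
        t=hk+np.radians(36+72*k)
        draw(im,cal,[np.r_[C,.315],np.r_[C+.1*u(t),.315]],o,f,(255,255,0))
    draw(im,cal,[np.r_[C,.25],np.r_[C+.085*u(hk),.25],np.r_[C+.085*u(hk),.264]],o,f,(0,255,255))
    v=u(tg+np.pi/2)*.018
    draw(im,cal,[np.r_[C+v+.07*u(tg),.012],np.r_[C+v+.125*u(tg),.012],np.r_[C-v+.125*u(tg),.012],np.r_[C-v+.07*u(tg),.012]],o,f,(255,0,255))
    cv2.imwrite(f'pics/ov_{n}_{sys.argv[5]}.png',im)
E
python3 ov1.py .676 .064 -130 127 1
```

```text
(no output)
```

View pics/ov_scene_1.png

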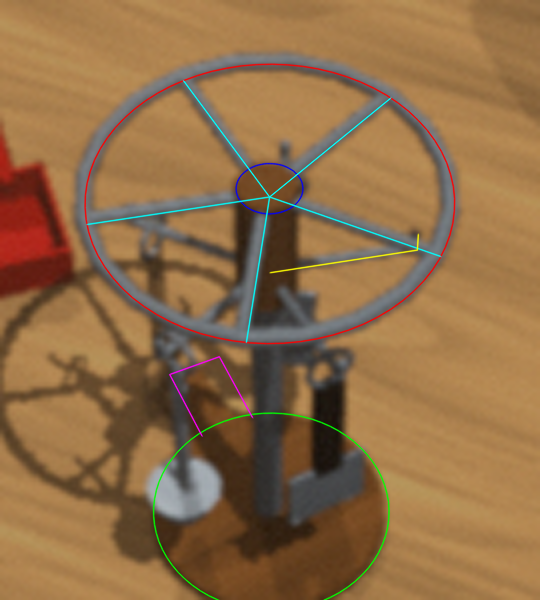

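View pics/ov_side_1.png

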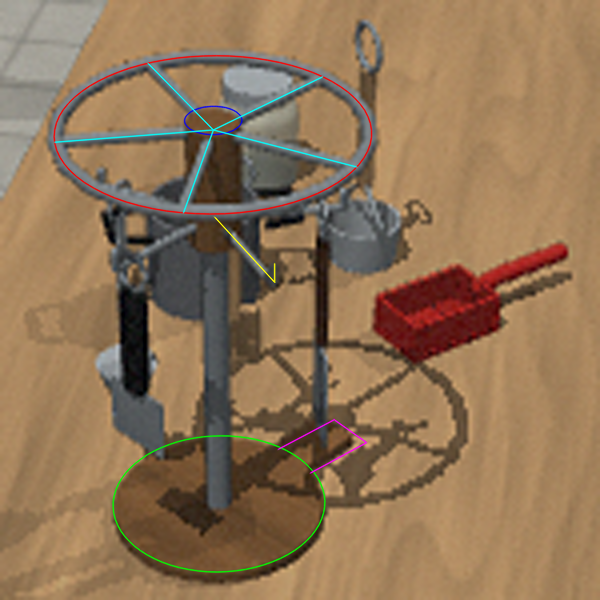

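```bash
python3 ov1.py .6755 .0625 -133 126.5 2
python3 - <<'E'
from ov import *
for n,o,s in(('scene',(290,265),(60,60)),('side',(290,260),(60,50))):
    f=10;im=crop(f'pics/{n}0.png',o,s,f);a=im.copy()
    cal=get_calibration(n);C=np.array([.6755,.0625])
    for tg,col in((-133,(255,0,255)),):
        tg=np.radians(tg);u=np.array([np.cos(tg),np.sin(tg)]);v=.018*np.array([-u[1],u[0]])
        draw(im,cal,[np.r_[C+v+.07*u,.012],np.r_[C+v+.125*u,.012],np.r_[C-v+.125*u,.012],np.r_[C-v+.07*u,.012]],o,f,col)
        draw(im,cal,circ(C,.075,.012),o,f,(0,255,0))
    cv2.imwrite(f'pics/t_{n}.png',cv2.resize(np.hstack([a,im]),None,fx=.66,fy=.66))
E
```

```text
(no output)
```

View pics/t_scene.png

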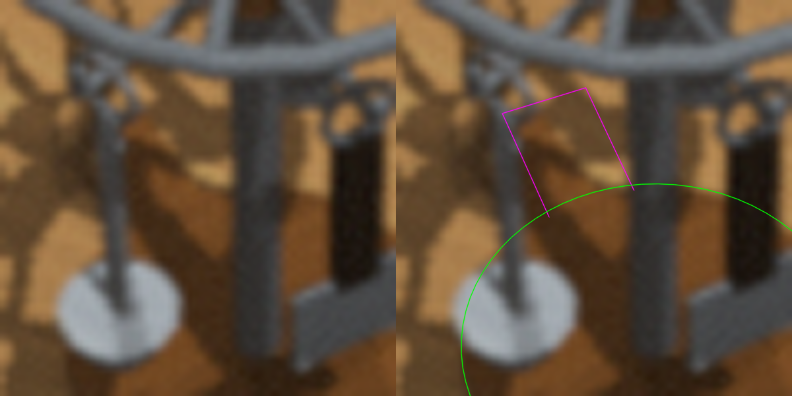

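View pics/t_side.png

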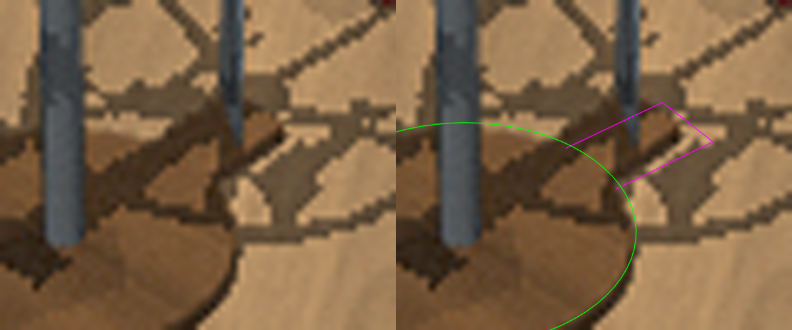

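View pics/ov_scene_2.png

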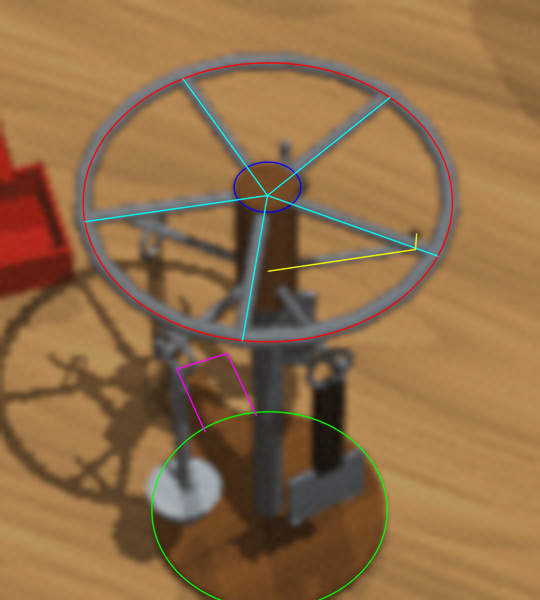

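Run:
```python
from h import *
cs,cd=get_calibration('scene'),get_calibration('side');C=np.array([.6755,.0625,.012])
def rep(n,P):
    d=(P-C);print(n,d[:2],np.hypot(*d[:2]),np.degrees(np.arctan2(d[1],d[0])))
for p in [(284,130),(270,105),(222,172),(255,150)]: rep('side',atz(cd,(290+p[0]/6.6,260+p[1]/6.6),.012))
for p in [(130,118),(150,125),(180,150),(215,183)]: rep('scene',atz(cs,(290+p[0]/6.6,265+p[1]/6.6),.012))
# expected corners
for tg in(-125,-130,-135,-140,-145,-150):
    t=np.radians(tg);u=np.array([np.cos(t),np.sin(t)]);v=np.array([-u[1],u[0]])
    a=np.r_[C[:2]+.125*u+.018*v,.012];b=np.r_[C[:2]+.125*u-.018*v,.012]
    print(tg,'side',(proj(cd,[a,b])-[290,260])*6.6,'scene',(proj(cs,[a,b])-[290,265])*6.6)
```

```text
side [-0.0829 -0.0849] 0.11864207887040087 -134.32900663949792
side [-0.0741 -0.1019] 0.12596705013280876 -126.03420876970097
side [-0.0602 -0.0506] 0.07864715534868914 -139.94244329313733
side [-0.0722 -0.0685] 0.099515490919319 -136.53516863959234
scene [-0.0741 -0.0938] 0.11956468137742914 -128.29817180429575
scene [-0.0745 -0.085 ] 0.11298429761695682 -131.23938623060468
scene [-0.0686 -0.0685] 0.09690181841067756 -135.05026069480562
scene [-0.0601 -0.0486] 0.07727572432985257 -141.03729980633912
-125 side [[236.126   86.64  ]
 [294.0526 121.054 ]] scene [[ 68.9485 132.3554]
 [147.7074  97.5613]]
-130 side [[255.2677  95.9812]
 [308.6657 133.5879]] scene [[ 91.792  119.8151]
 [173.5734  90.6885]]
-135 side [[273.1757 106.3634]
 [321.631  146.9535]] scene [[115.7462 108.9393]
 [200.0008  85.6423]]
-140 side [[289.7181 117.7307]
 [332.8344 161.0714]] scene [[140.6469  99.7891]
 [226.817   82.4504]]
-145 side [[304.7678 130.0205]
 [342.1694 175.8549]] scene [[166.3267  92.4154]
 [253.8481  81.1309]]
-150 side [[318.2024 143.1628]
 [349.5385 191.2097]] scene [[192.6154  86.8586]
 [280.9195  81.6913]]
```

Run:
```python
from ov import *
for n,o,s in(('scene',(290,265),(60,60)),('side',(290,260),(60,50))):
    f=10;im=crop(f'pics/{n}0.png',o,s,f);a=im.copy()
    cal=get_calibration(n);C=np.array([.6755,.0625])
    for tg,col in((-125,(255,0,255)),):
        tg=np.radians(tg);u=np.array([np.cos(tg),np.sin(tg)]);v=.018*np.array([-u[1],u[0]])
        draw(im,cal,[np.r_[C+v+.07*u,.012],np.r_[C+v+.125*u,.012],np.r_[C-v+.125*u,.012],np.r_[C-v+.07*u,.012]],o,f,col)
        draw(im,cal,[np.r_[C+v+.07*u,.0],np.r_[C+v+.125*u,.0],np.r_[C-v+.125*u,.0],np.r_[C-v+.07*u,.0]],o,f,(255,255,0))
    cv2.imwrite(f'pics/t2_{n}.png',cv2.resize(np.hstack([a,im]),None,fx=.66,fy=.66))
```

```text
(no output)
```

View pics/t2_scene.png

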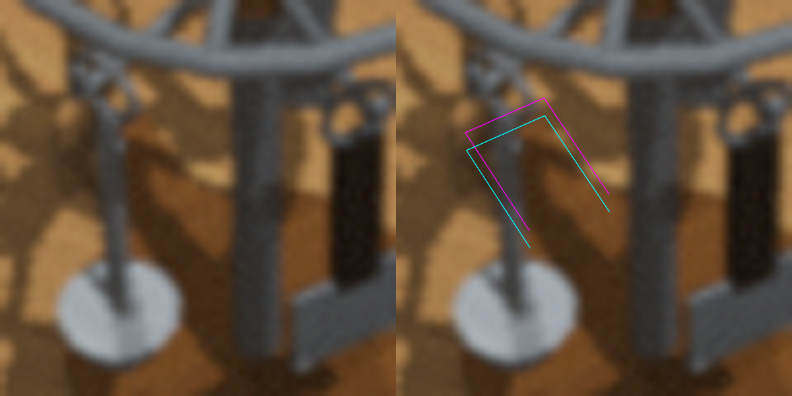

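View pics/t2_side.png

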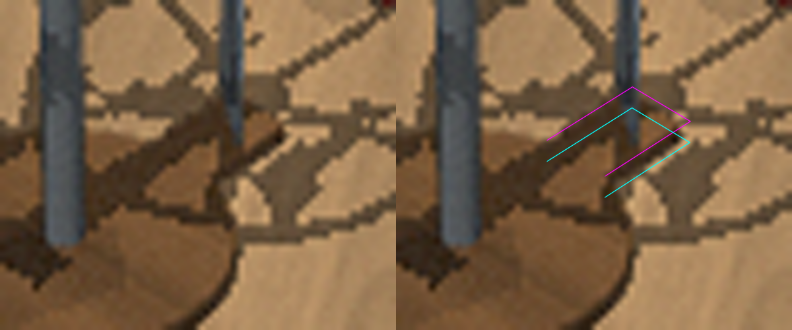

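Run:
```python
from ov import *
o=get_obs();print(q2R(o['eef_rot']))
cs,cd=get_calibration('scene'),get_calibration('side')
print('tower top',atz(cs,(503,298),.16),atz(cd,(329,362),.16))
print('pot top', atz(cs,(140+396/5,195+428/5),.085))
print('jar top', atz(cs,(140+98/5,195+270/5),.1))
for p in [(585,85),(620,195),(572,200),(664,182),(700,292),(612,320)]: print('scoop',atz(cs,(140+p[0]/5,195+p[1]/5),.034))
for n,oo,s,f in(('scene',(200,198),(30,30),20),('side',(325,170),(30,45),14)):
    cv2.imwrite(f'pics/ring_{n}.png',crop(f'pics/{n}0.png',oo,s,f))
```

```text
[[ 0.4158 -0.0004 -0.9095]
 [ 0.9095 -0.0007  0.4158]
 [-0.0008 -1.      0.0001]]
tower top [0.5433 0.4429 0.16  ] [0.5387 0.4401 0.16  ]
pot top [ 0.7426 -0.2143  0.085 ]
jar top [ 0.7317 -0.4036  0.1   ]
scoop [ 0.4539 -0.2779  0.034 ]
scoop [ 0.5192 -0.217   0.034 ]
scoop [ 0.5342 -0.2395  0.034 ]
scoop [ 0.4999 -0.1995  0.034 ]
scoop [ 0.5617 -0.1421  0.034 ]
scoop [ 0.5998 -0.1757  0.034 ]
```

View pics/ring_scene.png

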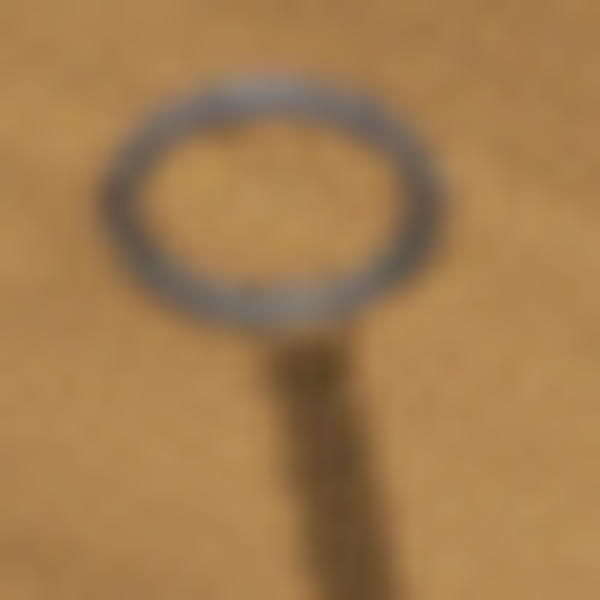

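View pics/ring_side.png

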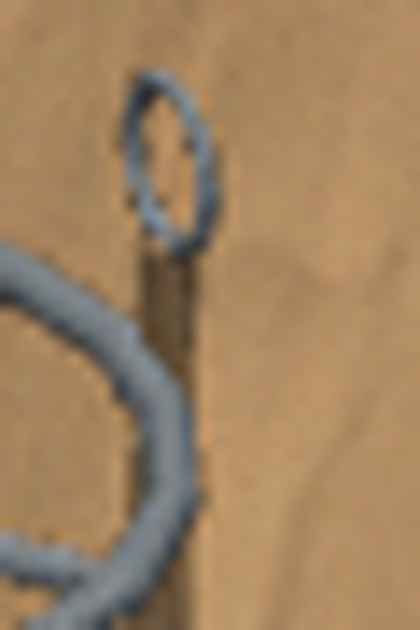

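Run:
```python
from ov import *
from scipy.optimize import least_squares
cs,cd=get_calibration('scene'),get_calibration('side')
es=np.array([200+98/20,200+448/20,198+72/20,198+332/20]);ed=np.array([325+122/14,325+218/14,170+68/14,170+255/14])
es-=0.5*0;t=np.linspace(0,2*np.pi,100)
def ext(c,cal,yw):
    y=np.array([-np.sin(yw),np.cos(yw),0]);L=c+.0195*(np.outer(np.cos(t),y)+np.outer(np.sin(t),[0,0,1]))
    p=proj(cal,L);m=.0025*600/np.linalg.norm(c-cal['xyz']);
    return np.array([p[:,0].min()-m,p[:,0].max()+m,p[:,1].min()-m,p[:,1].max()+m])
for y0 in range(0,180,20):
    r=least_squares(lambda v:np.r_[ext(v[:3],cs,v[3])-es,ext(v[:3],cd,v[3])-ed],[.62,-.29,.199,np.radians(y0)])
    print(y0,r.cost,r.x[:3],np.degrees(r.x[3]))
r=None
for n,oo,s,f in(('scene',(200,198),(30,30),20),('side',(325,170),(30,45),14)):
  for yw in(0,):pass
```

```text
0 4.965889132363331 [ 0.6204 -0.29    0.1989] -3.8890968053650843
20 0.7251629889385419 [ 0.6204 -0.2899  0.1989] 32.5867146183365
40 0.7251629889379868 [ 0.6204 -0.2899  0.1989] 32.586709091069935
60 0.7251629889380141 [ 0.6204 -0.2899  0.1989] 32.586708583930836
80 0.7251629889379964 [ 0.6204 -0.2899  0.1989] 32.58670801831463
100 0.7251629889381809 [ 0.6204 -0.2899  0.1989] 32.58670299123849
120 0.7251629889381394 [ 0.6204 -0.2899  0.1989] 32.586711141343315
140 4.9594655502678835 [ 0.6204 -0.29    0.1989] 176.06283205865572
160 4.959465549620244 [ 0.6204 -0.29    0.1989] 176.0629025918527
```

```bash
python3 -m crank '[[[0,0,4,0,0,0],[0,0,8,0,0,0],[2,-2,12,0,0,0],[4,-4,16,0,0,0],[7,-7,19,0,0,0]]]' 0 40; python3 -c "
from h import *
print(get_obs()['q'])"
```

```text
time_s: 0.57
position: [0.3162, 0.5114, 0.408]
eef_rot: [0.595, -0.594, -0.383, 0.382]
wrist_force: [0.2, -0.3, -0.2]
finger_gap: 0.0256
[ 0.9072  0.3361  1.3435  0.0001  1.4611 -0.2367]
```

```bash
python3 -m crank '[[[2.4,-3,0.5,0,0,0],[4.8,-6,1,0,0,0],[7.2,-9,1.2,0,0,0],[9.6,-12,1.2,0,0,0],[12,-15,1.2,0,0,0]]]'; python3 -m crank '[[[2.4,-3,0,0,0,0],[4.8,-6,0,0,0,0],[7.2,-9,0,0,0,0],[9.6,-12,0,0,0,0],[12,-15,0,0,0,0]]]';python3 -c "
from h import *
print(get_obs()['q'])"
```

```text
time_s: 0.98
position: [0.4369, 0.3598, 0.4202]
eef_rot: [0.595, -0.594, -0.383, 0.382]
wrist_force: [-0.5, 0.5, -0.7]
finger_gap: 0.0
time_s: 1.4
position: [0.5577, 0.2081, 0.4201]
eef_rot: [0.595, -0.594, -0.383, 0.382]
wrist_force: [-0.4, 0.7, 0.1]
finger_gap: -0.0001
[ 0.2458  0.3219  1.3345  0.0008  1.4846 -0.8983]
```

Accurate motion. Now to above the entry point (0.635, 0.110).

```bash
python3 -m crank '[[[2.5,-3.2,0,0,0,0],[5,-6.4,0,0,0,0],[7.7,-9.8,0,0,0,0],[7.7,-9.8,0,0,0,0],[7.7,-9.8,0,0,0,0]]]'
python3 - <<'E'
from h import *
print(get_obs()['q'],get_obs()['position'])
for n in("side","wrist","scene"): cv2.imwrite(f"pics/{n}1.png",grab_frame(n)[:,:,::-1])
E
```

```text
time_s: 1.82
position: [0.6358, 0.108, 0.4188]
eef_rot: [0.596, -0.595, -0.382, 0.382]
wrist_force: [-0.1, -0.4, -0.6]
finger_gap: 0.0002
[ 0.0656  0.4086  1.2064  0.0009  1.528  -1.0753] [0.6358 0.108  0.4188]
```

View pics/wrist1.png

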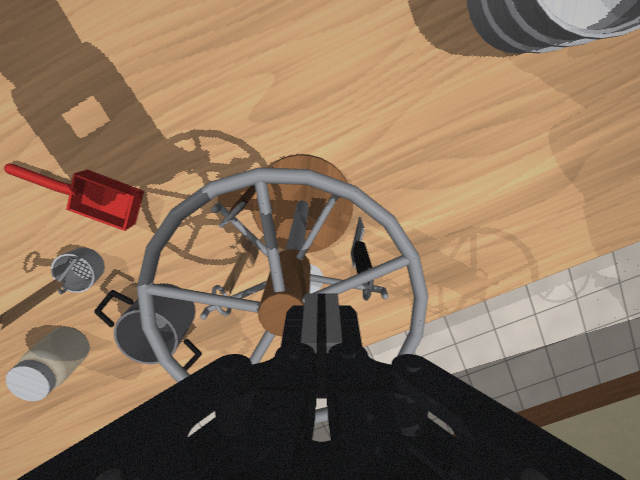

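View pics/side1.png

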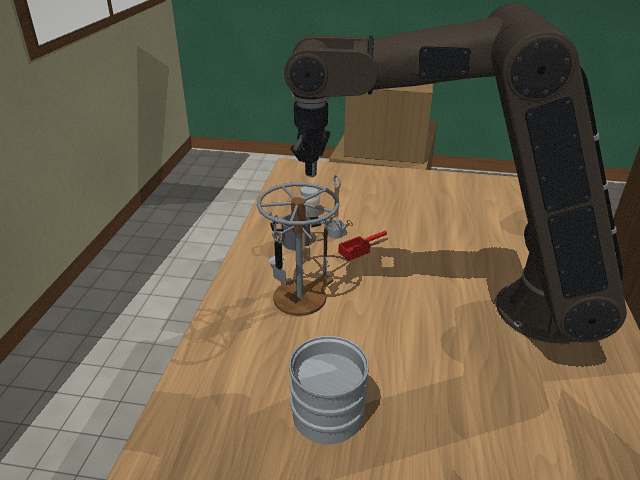

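Run:
```python
from ov import *
cal=get_calibration('wrist');im=cv2.imread('pics/wrist1.png');C=np.array([.6755,.0625]);o=(0,0)
draw(im,cal,circ(C,.1,.315),o,1,(0,0,255));draw(im,cal,circ(C,.075,.012),o,1,(0,255,0))
u=lambda t:np.array([np.cos(np.radians(t)),np.sin(np.radians(t))])
for k in range(5):draw(im,cal,[np.r_[C,.315],np.r_[C+.1*u(126.5+36+72*k),.315]],o,1,(255,255,0))
t=-126;v=.018*u(t+90)
draw(im,cal,[np.r_[C+v+.07*u(t),.012],np.r_[C+v+.125*u(t),.012],np.r_[C-v+.125*u(t),.012],np.r_[C-v+.07*u(t),.012]],o,1,(255,0,255))
B=np.array([.6204,-.29]);x=u(32.6)*.03
draw(im,cal,[np.r_[B-x,.199],np.r_[B+x,.199]],o,1,(0,255,255));draw(im,cal,circ(B,.032,.038),o,1,(0,255,255));draw(im,cal,[np.r_[B,.07],np.r_[B,.18]],o,1,(0,255,255))
draw(im,cal,circ((.541,.441),.083,.16),o,1,(0,255,255))
P=get_obs()['position'];draw(im,cal,[P,P-[0,0,.133]],o,1,(255,255,255))
cv2.imwrite('pics/wrist1o.png',im)
```

```text
(no output)
```

View pics/wrist1o.png

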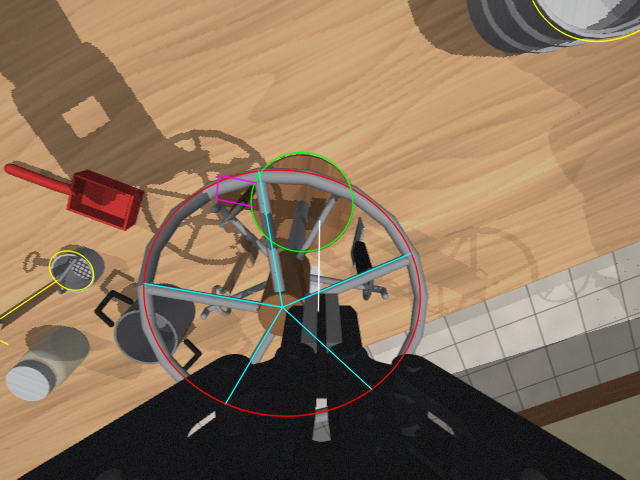

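```bash
python3 -m crank '[[[0,0,-3.3,0,0,0],[0,0,-6.6,0,0,0],[0,0,-9.9,0,0,0],[0,0,-13,0,0,0],[0,0,-13,0,0,0]]]'
python3 - <<'E'
from ov import *
print(get_obs()['q'],get_obs()['position'])
im=grab_frame('side');cv2.imwrite("pics/side2.png",crop(im,(245,130),(150,150),4))
C=np.array([.6755,.0625])
# waypoints: tip at r 0.064 angle
P=get_obs()['position'][:2]
for a in (130,140,150,160,170,180,190,200,210,220,230,240,250,255):
    W=C+.064*np.array([np.cos(np.radians(a)),np.sin(np.radians(a))]);print(a,(W-P)*100)
E
```

```text
time_s: 2.38
position: [0.6316, 0.1121, 0.2848]
eef_rot: [0.596, -0.592, -0.381, 0.386]
wrist_force: [-1.4, 1.0, -1.0]
finger_gap: -0.0001
[ 0.0722  0.4736  1.4403  0.0013  1.236  -1.0748] [0.6316 0.1121 0.2848]
130 [ 0.1492 -0.0518]
140 [-0.6396 -0.8406]
150 [-1.2795 -1.7545]
160 [-1.751  -2.7656]
170 [-2.0397 -3.8431]
180 [-2.137  -4.9545]
190 [-2.0397 -6.0658]
200 [-1.751  -7.1434]
210 [-1.2795 -8.1545]
220 [-0.6396 -9.0683]
230 [ 0.1492 -9.8572]
240 [  1.063 -10.497]
250 [  2.0741 -10.9685]
255 [  2.6066 -11.1364]
```

View pics/side2.png

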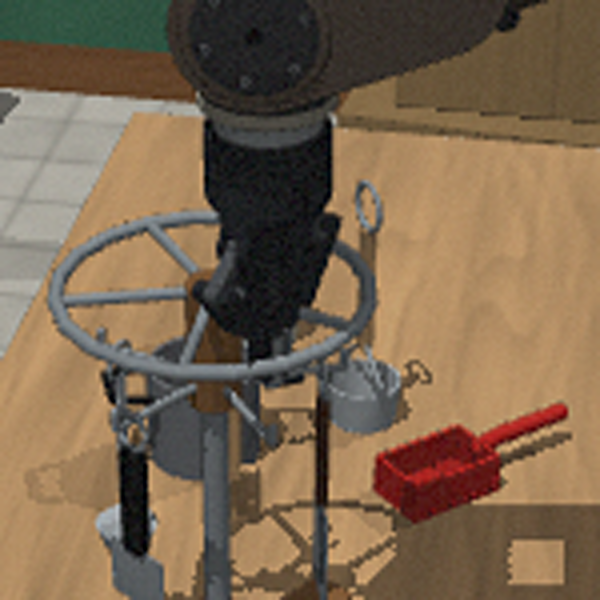

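```bash
python3 -m crank '[[[-0.6,-0.8,0,0,0,0],[-1,-1.3,0,0,0,0],[-1.28,-1.75,0,0,0,0],[-1.55,-2.25,0,0,0,0],[-1.75,-2.77,0,0,0,0]]]'
python3 - <<'E'
from ov import *
print(get_obs()['q'],get_obs()['position'])
P=get_obs()['position'][:2];C=np.array([.6755,.0625])
d=P-C;print(np.hypot(*d),np.degrees(np.arctan2(*d[::-1])))
for a in range(165,260,5):
    W=C+.064*np.array([np.cos(np.radians(a)),np.sin(np.radians(a))]);print(a,(W-P)*100)
E
```

```text
time_s: 2.85
position: [0.6154, 0.0839, 0.2899]
eef_rot: [0.595, -0.593, -0.383, 0.384]
wrist_force: [2.5, 1.6, 0.5]
finger_gap: -0.0003
[ 0.0287  0.4358  1.4906  0.0014  1.2168 -1.1181] [0.6154 0.0839 0.2899]
0.06381596798163819 160.3601279776576
165 [-0.1716 -0.4885]
170 [-0.2924 -1.0336]
175 [-0.3653 -1.5871]
180 [-0.3897 -2.1449]
185 [-0.3653 -2.7027]
190 [-0.2924 -3.2562]
195 [-0.1716 -3.8013]
200 [-0.0037 -4.3338]
205 [ 0.21   -4.8497]
210 [ 0.4678 -5.3449]
215 [ 0.7678 -5.8158]
220 [ 1.1077 -6.2587]
225 [ 1.4849 -6.6704]
230 [ 1.8965 -7.0476]
235 [ 2.3395 -7.3875]
240 [ 2.8103 -7.6875]
245 [ 3.3056 -7.9453]
250 [ 3.8214 -8.1589]
255 [ 4.3539 -8.3268]
```

```bash
python3 -m crank '[[[-0.25,-0.8,0,0,0,0],[-0.37,-1.6,0,0,0,0],[-0.37,-2.5,0,0,0,0],[-0.25,-3.5,0,0,0,0],[0,-4.3,0,0,0,0]]]'
python3 - <<'E'
from ov import *
P=get_obs()['position'][:2];C=np.array([.6755,.0625])
d=P-C;print(np.hypot(*d),np.degrees(np.arctan2(*d[::-1])))
im=grab_frame('side');cv2.imwrite("pics/side3.png",crop(im,(245,130),(150,150),4))
for a in range(205,260,5):
    W=C+.064*np.array([np.cos(np.radians(a)),np.sin(np.radians(a))]);print(a,(W-P)*100)
E
```

```text
time_s: 3.27
position: [0.6153, 0.0397, 0.2899]
eef_rot: [0.595, -0.593, -0.383, 0.384]
wrist_force: [1.0, 2.5, -0.3]
finger_gap: -0.0001
0.06437847156449249 -159.25851629800835
205 [ 0.2202 -0.4248]
210 [ 0.478 -0.92 ]
215 [ 0.778  -1.3909]
220 [ 1.1179 -1.8339]
225 [ 1.4951 -2.2455]
230 [ 1.9068 -2.6227]
235 [ 2.3497 -2.9626]
240 [ 2.8206 -3.2626]
245 [ 3.3158 -3.5204]
250 [ 3.8317 -3.7341]
255 [ 4.3642 -3.9019]
```

View pics/side3.png

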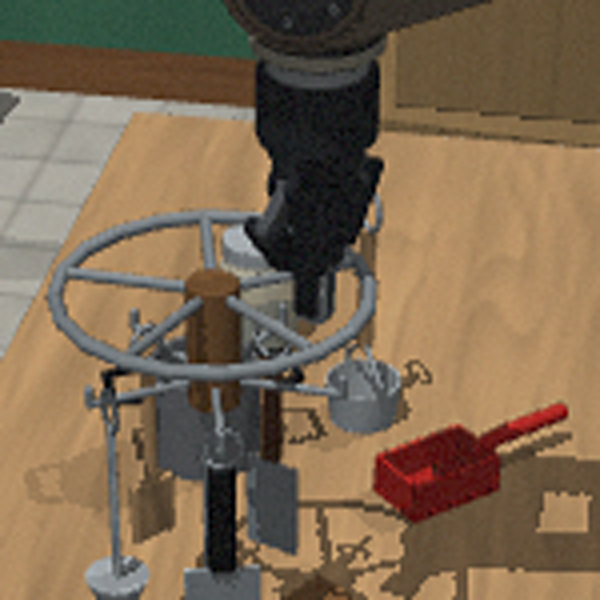

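The head turns with the finger and the free hook now points to zoom (335,390), towards the robot. I'll keep going.

```bash
python3 -m crank '[[[0.4,-0.75,0,0,0,0],[0.78,-1.39,0,0,0,0],[1.2,-1.95,0,0,0,0],[1.7,-2.45,0,0,0,0],[2.2,-2.85,0,0,0,0]]]'
python3 - <<'E'
from ov import *
P=get_obs()['position'][:2];C=np.array([.6755,.0625])
d=P-C;print(np.hypot(*d),np.degrees(np.arctan2(*d[::-1])))
for n,o in(('side',(245,130)),('scene',(262,180))):
    im=grab_frame(n);cv2.imwrite(f"pics/{n}4.png",im[:,:,::-1]);cv2.imwrite(f"pics/{n}4c.png",crop(im,o,(140,150),4))
for a in range(230,260,5):
    W=C+.064*np.array([np.cos(np.radians(a)),np.sin(np.radians(a))]);print(a,(W-P)*100)
E
```

```text
time_s: 3.73
position: [0.6382, 0.0095, 0.2895]
eef_rot: [0.595, -0.594, -0.382, 0.384]
wrist_force: [-1.7, 3.2, 0.6]
finger_gap: 0.0005
0.06481835307818701 -125.10085796330637
230 [-0.3867  0.4004]
235 [0.0563 0.0605]
240 [ 0.5272 -0.2395]
245 [ 1.0224 -0.4973]
250 [ 1.5382 -0.711 ]
255 [ 2.0707 -0.8789]
```

View pics/side4c.png

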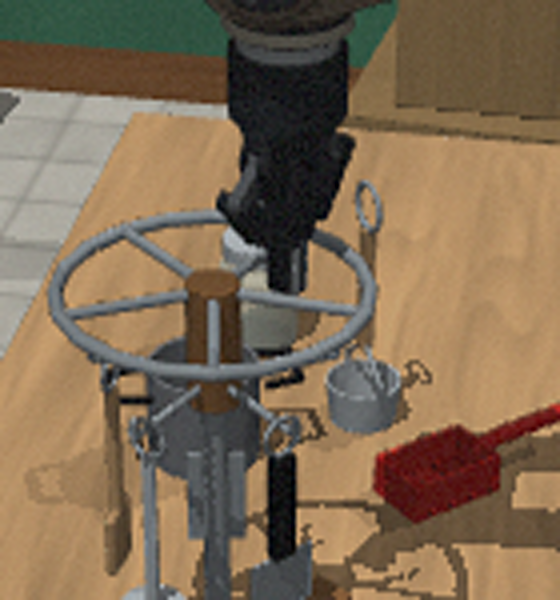

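View pics/scene4c.png

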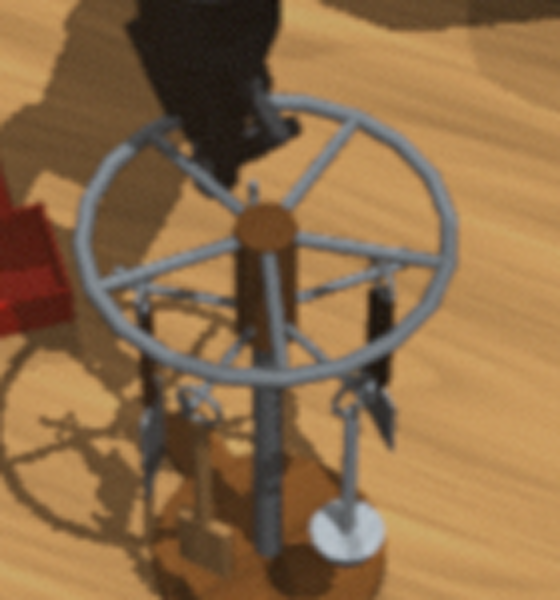

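```bash
cat > ang.py <<'E'
from ov import *
import sys,json
# usage: ang.py cam ox oy f "[[u,v],...]"
cal=get_calibration(sys.argv[1]);ox,oy,f=map(float,sys.argv[2:5]);C=np.array([.6755,.0625])
for p in json.loads(sys.argv[5]):
    d=atz(cal,(ox+p[0]/f,oy+p[1]/f),.315)[:2]-C;a=np.degrees(np.arctan2(d[1],d[0]))
    print(p,round(np.hypot(*d),4),'spoke',round(a,1),'mod72->hook', round((a-36)%72,1))
E
python3 ang.py scene 262 180 4 "[[355,120],[443,262],[107,285],[280,372],[150,137]]"
python3 ang.py side 245 130 4 "[[130,232],[68,315],[213,365],[366,305]]"; echo target $(( (-126+360)%72 ))
```

```text
[355, 120] 0.0992 spoke 175.8 mod72->hook 67.8
[443, 262] 0.0963 spoke 104.2 mod72->hook 68.2
[107, 285] 0.0922 spoke -41.8 mod72->hook 66.2
[280, 372] 0.0941 spoke 30.0 mod72->hook 66.0
[150, 137] 0.0984 spoke -112.2 mod72->hook 67.8
[130, 232] 0.094 spoke -42.6 mod72->hook 65.4
[68, 315] 0.0956 spoke 30.4 mod72->hook 66.4
[213, 365] 0.0918 spoke 100.7 mod72->hook 64.7
[366, 305] 0.0975 spoke 177.8 mod72->hook 69.8
target 18
```

```bash
python3 -m crank '[[[0.4,-0.16,0,0,0,0],[0.8,-0.38,0,0,0,0],[1.2,-0.57,0,0,0,0],[1.54,-0.7,0,0,0,0],[1.85,-0.8,0,0,0,0]]]'; python3 -m crank '[[[0.2,-0.06,0,0,0,0],[0.3,-0.09,0,0,0,0],[0.4,-0.12,0,0,0,0],[0.4,-0.12,0,0,0,0],[0.4,-0.12,0,0,0,0]]]'
python3 - <<'E'
from ov import *
P=get_obs()['position'][:2];C=np.array([.6755,.0625])
d=P-C;print(np.hypot(*d),np.degrees(np.arctan2(*d[::-1])),get_obs()['q'])
for n,o in(('side',(245,130)),('scene',(262,180))):
    im=grab_frame(n);cv2.imwrite(f"pics/{n}5.png",im[:,:,::-1]);cv2.imwrite(f"pics/{n}5c.png",crop(im,o,(140,150),4))
E
```

```text
time_s: 4.25
position: [0.6575, 0.0011, 0.2894]
eef_rot: [0.595, -0.594, -0.382, 0.384]
wrist_force: [-2.1, 1.8, -0.1]
finger_gap: -0.0004
time_s: 4.67
position: [0.6616, -0.0001, 0.2895]
eef_rot: [0.595, -0.594, -0.382, 0.384]
wrist_force: [-1.4, 0.6, -0.3]
finger_gap: -0.0
0.0641789932641124 -102.55390689551727 [-0.0999  0.4991  1.3839 -0.0004  1.2604 -1.2445]
```

View pics/side5c.png

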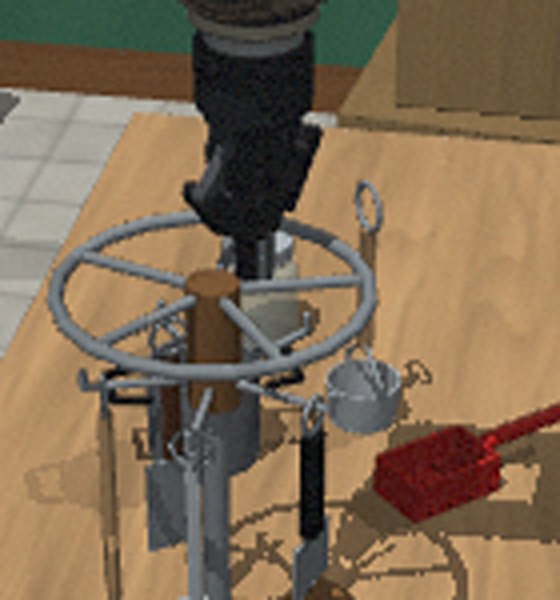

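View pics/scene5c.png

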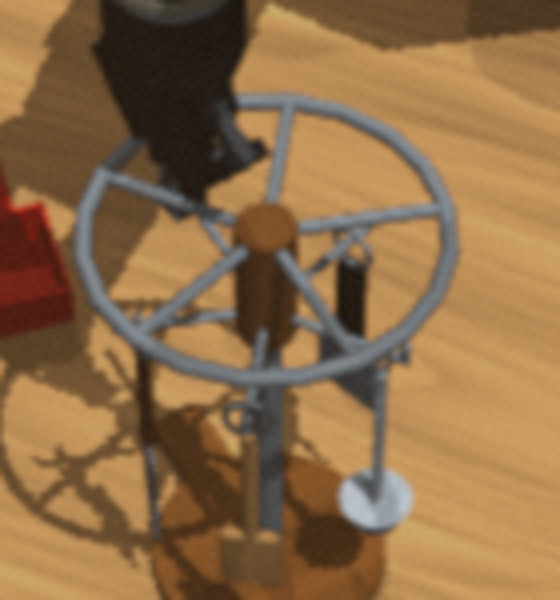

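```bash
python3 ang.py scene 262 180 4 "[[288,106],[445,210],[140,335],[352,350],[100,175]]"
python3 ang.py side 245 130 4 "[[82,255],[100,345],[278,357],[360,282]]"
```

```text
[288, 106] 0.0978 spoke -161.1 mod72->hook 18.9
[445, 210] 0.0988 spoke 126.2 mod72->hook 18.2
[140, 335] 0.096 spoke -18.0 mod72->hook 18.0
[352, 350] 0.091 spoke 55.0 mod72->hook 19.0
[100, 175] 0.1027 spoke -89.7 mod72->hook 18.3
[82, 255] 0.0967 spoke -16.6 mod72->hook 19.4
[100, 345] 0.0966 spoke 55.6 mod72->hook 19.6
[278, 357] 0.0918 spoke 125.8 mod72->hook 17.8
[360, 282] 0.093 spoke -164.8 mod72->hook 15.2
```

```bash
python3 -m crank '[[[-0.4,0.1,0,0,0,0],[-0.8,0.2,0,0,0,0],[-0.9,0.2,3,0,0,0],[-0.9,0.2,7,0,0,0],[-0.9,0.2,11,0,0,0]]]';python3 -m crank '[[[-1,-2,1,0,0,0],[-3,-5,2,0,0,0],[-6,-8,2,0,0,0],[-9,-11,2,0,0,0],[-11,-13,2,0,0,0]]]'
python3 - <<'E'
from ov import *
print(get_obs()['q'],get_obs()['position'])
for n in("scene","side","wrist"): cv2.imwrite(f"pics/{n}6.png",grab_frame(n)[:,:,::-1])
E
```

```text
time_s: 5.18
position: [0.6518, 0.0019, 0.4005]
eef_rot: [0.595, -0.594, -0.382, 0.384]
wrist_force: [0.6, 0.8, 0.1]
finger_gap: -0.0003
time_s: 5.6
position: [0.5393, -0.1295, 0.4209]
eef_rot: [0.595, -0.594, -0.382, 0.384]
wrist_force: [-0.2, -0.2, 0.8]
finger_gap: 0.0001
[-0.3539  0.2545  1.4276 -0.0019  1.4619 -1.4979] [ 0.5393 -0.1295  0.4209]
```

View pics/wrist6.png

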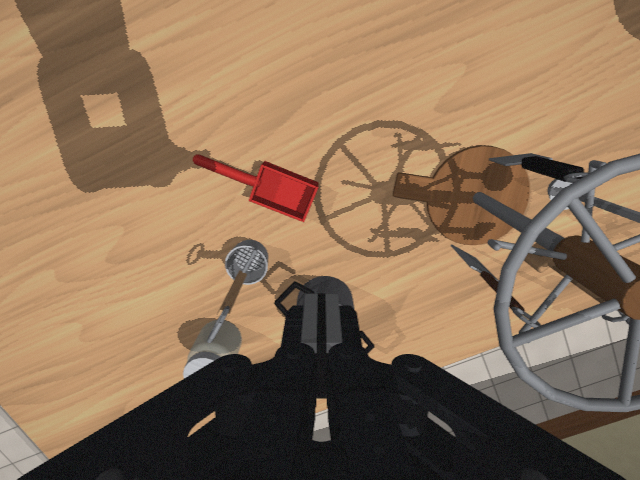

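View pics/scene6.png

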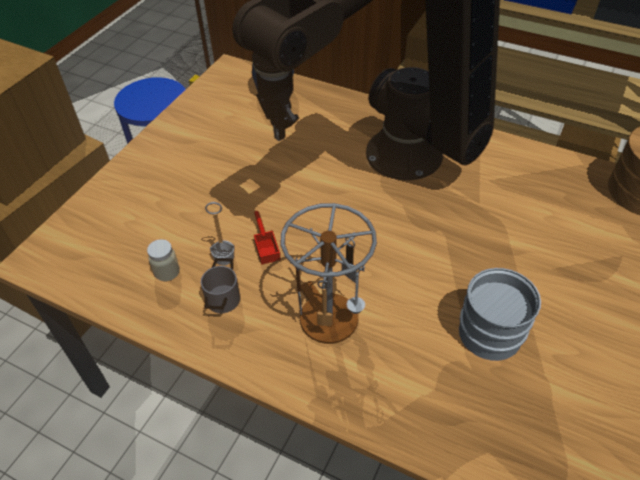

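Run:
```python
from ov import *
cal=get_calibration('wrist');C=np.array([.6755,.0625])
for p in[(398,172),(393,199),(426,205),(432,177)]:
    d=atz(cal,p,.012)[:2]-C;print(p,d,np.hypot(*d),np.degrees(np.arctan2(d[1],d[0])))
im=crop('pics/wrist6.png',(370,100),(270,320),1.0)
o=(370,110);f=2.4;im=crop('pics/wrist6.png',o,(270,250),f)
u=lambda t:np.array([np.cos(np.radians(t)),np.sin(np.radians(t))])
def all(im,cal,o,f,tg,hk,C=C):
    draw(im,cal,circ(C,.1,.315),o,f,(0,0,255));draw(im,cal,circ(C,.075,.012),o,f,(0,255,0))
    for k in range(5):draw(im,cal,[np.r_[C,.315],np.r_[C+.1*u(hk+36+72*k),.315]],o,f,(255,255,0))
    draw(im,cal,[np.r_[C,.25],np.r_[C+.085*u(hk),.25],np.r_[C+.085*u(hk),.264]],o,f,(0,255,255))
    v=.018*u(tg+90)
    draw(im,cal,[np.r_[C+v+.07*u(tg),.012],np.r_[C+v+.125*u(tg),.012],np.r_[C-v+.125*u(tg),.012],np.r_[C-v+.07*u(tg),.012]],o,f,(255,0,255))
all(im,cal,o,f,-126,234.3);cv2.imwrite('pics/w6o.png',im)
o=(200,140);f=5;im=crop('pics/wrist6.png',o,(130,110),f)
cv2.imwrite('pics/w6b.png',crop('pics/wrist6.png',(180,220),(110,110),5))
```

```text
(398, 172) [-0.0793 -0.0949] 0.12368231829670871 -129.86215325297215
(393, 199) [-0.0451 -0.1158] 0.1243124142878737 -111.28056816171991
(426, 205) [-0.0164 -0.0748] 0.07653422388002237 -102.33652281178895
(432, 177) [-0.0521 -0.0529] 0.07425817229297257 -134.5637596583957
```

View pics/w6o.png

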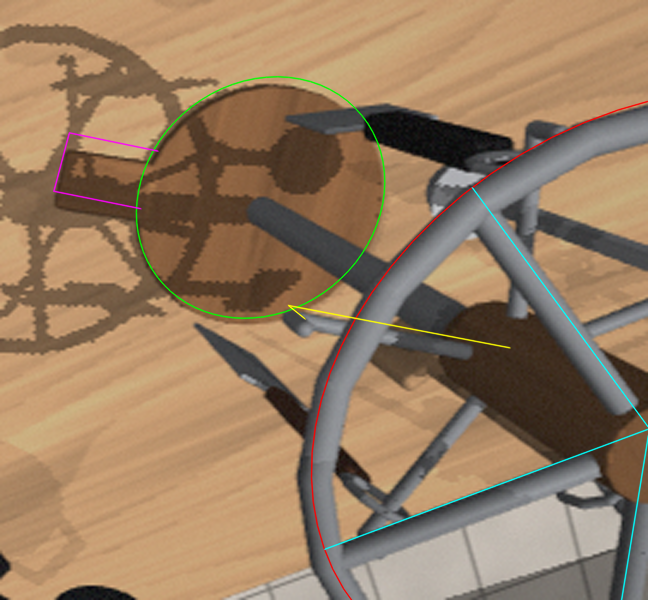

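View pics/w6b.png

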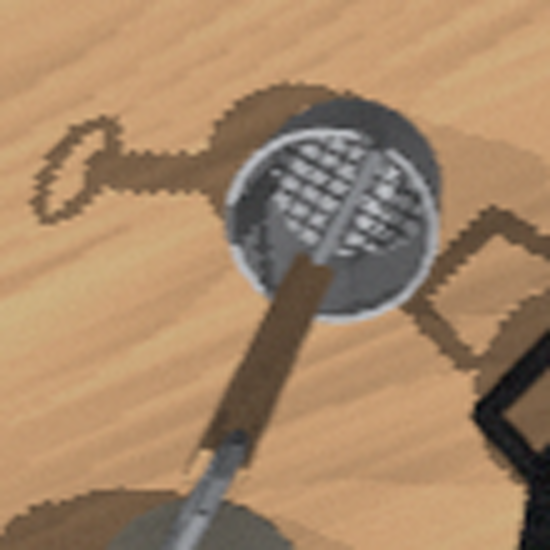

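Run:
```python
from ov import *
cal=get_calibration('wrist');o=(180,220);f=5
B=np.array([.6204,-.29])
u=lambda t:np.array([np.cos(np.radians(t)),np.sin(np.radians(t))])
im=crop('pics/wrist6.png',o,(150,110),f)
draw(im,cal,circ(B,.032,.038),o,f,(0,0,255));draw(im,cal,[np.r_[B,.07],np.r_[B,.18]],o,f,(0,255,255))
for a,c in((32.6,(255,0,255)),):
    y=u(a+90);draw(im,cal,[np.r_[B+.032*y,.038],np.r_[B,.074],np.r_[B-.032*y,.038]],o,f,c)
    t=np.linspace(0,6.3,40)
    draw(im,cal,np.c_[B+.0195*np.outer(np.cos(t),y),.199+.0195*np.sin(t)],o,f,c)
cv2.imwrite('pics/w6bo.png',im)
```

```text
(no output)
```

View pics/w6bo.png

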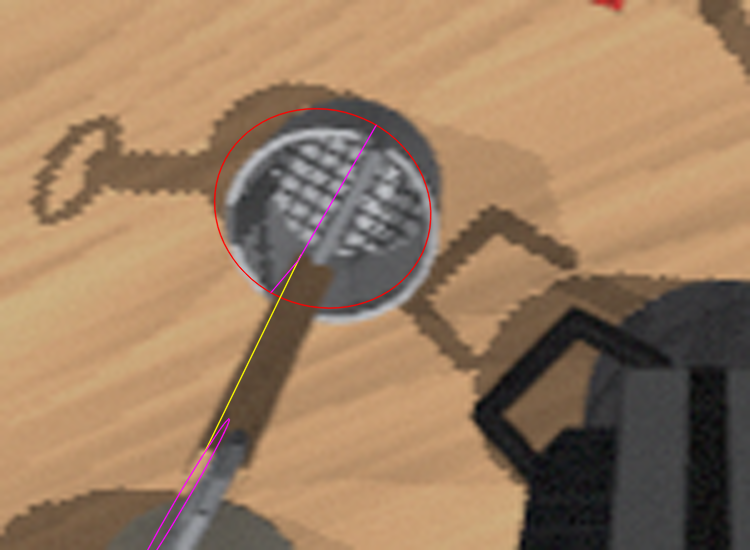

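```bash
cat > fk.py <<'E'
import numpy as np
from scipy.optimize import least_squares
D=[([1.0364,.4916,1.5595,0,1.0917,-.1056],[.2597,.5682,.2307]),
([.9072,.3361,1.3435,.0001,1.4611,-.2367],[.3162,.5114,.408]),
([.2458,.3219,1.3345,.0008,1.4846,-.8983],[.5577,.2081,.4201]),
([.0656,.4086,1.2064,.0009,1.528,-1.0753],[.6358,.108,.4188]),
([.0722,.4736,1.4403,.0013,1.236,-1.0748],[.6316,.1121,.2848]),
([.0287,.4358,1.4906,.0014,1.2168,-1.1181],[.6154,.0839,.2899]),
([-.0999,.4991,1.3839,-.0004,1.2604,-1.2445],[.6616,-.0001,.2895]),
([-.3539,.2545,1.4276,-.0019,1.4619,-1.4979],[.5393,-.1295,.4209])]
def rz(a):c,s=np.cos(a),np.sin(a);return np.array([[c,-s,0],[s,c,0],[0,0,1]])
def ry(a):c,s=np.cos(a),np.sin(a);return np.array([[c,0,s],[0,1,0],[-s,0,c]])
E
python3 - <<'E'
from fk import *
from h import *
cd=get_calibration('side')
for z in(.6,.65,.7,.75,.8):print(z,proj(cd,[.6358,.108,z]))
def f(v):
    L2,L3,e,zc,a1,lat=v;r=[]
    for q,p in D:
        a=q[1]+q[2];R=a1+L2*np.sin(q[1])+L3*np.sin(a)+e*np.cos(a);z=zc+L2*np.cos(q[1])+L3*np.cos(a)-e*np.sin(a)
        r+=[R*np.cos(q[0])-lat*np.sin(q[0])-p[0],R*np.sin(q[0])+lat*np.cos(q[0])-p[1],z-p[2]]
    return r
s=least_squares(f,[.5,.5,0,0,0,.065]);print(s.x,np.abs(s.fun).max(),np.linalg.svd(s.jac)[1])
E
```

```text
0.6 [[310.7687  99.2205]]
0.65 [[310.753   76.0752]]
0.7 [[310.7365  51.7732]]
0.75 [[310.7192  26.2256]]
0.8 [[310.7009  -0.666 ]]
[ 0.5856  0.4115  0.0443 -0.0561 -0.0002  0.066 ] 0.0014347796572811156 [4.8881 3.9886 2.8284 0.3025 0.3013 0.1215]
```

```bash
cat >> fk.py <<'E'
L2,L3,e,zc,a1,lat=.5856,.4115,.0443,-.0561,0,.066
lo=np.array([-3.1,-.84,.05,-1.13,.06,-2.69]);hi=np.array([3.1,2.19,2.79,4.28,2.93,2.69])
def fk(q,d6=.24,s4=1):
    a=q[1]+q[2]
    w=np.array([a1+L2*np.sin(q[1])+L3*np.sin(a)+e*np.cos(a),lat,zc+d6+L2*np.cos(q[1])+L3*np.cos(a)-e*np.sin(a)])
    R=rz(q[0])@ry(a)@rz(s4*q[3])@ry(q[4])@rz(q[5])
    T=np.c_[-R[:,0],R[:,2],R[:,1]]
    return rz(q[0])@w+d6*R[:,2],T
def tool(yaw,lean,flip):
    u=np.array([np.cos(yaw),np.sin(yaw),0]);y=np.sin(lean)*u-np.cos(lean)*np.array([0,0,1.]);x=np.array([-u[1],u[0],0])*(1 if not flip else -1)
    return np.c_[x,y,np.cross(x,y)]
def ik(p,T,q0,**k):
    f=lambda q:np.r_[(fk(q,**k)[0]-p)*5,(fk(q,**k)[1]-T).ravel()]
    s=least_squares(f,np.clip(q0,lo+.01,hi-.01),bounds=(lo,hi));return s.x,s.cost
E
python3 - <<'E'
from fk import *
np.set_printoptions(precision=3,suppress=True)
rng=np.random.default_rng(0)
B=np.array([.6204,-.29,.1]);C=np.array([.6755,.0625,0])
h=np.radians(234.5);H=C+.07*np.array([np.cos(h),np.sin(h),0])+[0,0,.137]
H2=C+.13*np.array([np.cos(h),np.sin(h),0])+[0,0,.157]
for nm,P,yw in(('pick',B,32.6),('hang',H,54.5),('pre',H2,54.5)):
  for lean in(43,):
   for flip in(0,1):
    T=tool(np.radians(yw),np.radians(lean),flip);p=P+.019*T[:,1]
    for s4 in(1,-1):
     S=[]
     for _ in range(25):
        q,c=ik(p,T,rng.uniform(lo,hi),s4=s4)
        if c<1e-6 and not any(np.abs(q-x).max()<.02 for x in S):S.append(q)
     for q in S:print(nm,lean,flip,s4,q)
     if not S:print(nm,lean,flip,s4,'none')
E
```

```text
pick 43 0 1 [-0.752  0.745  1.738  1.127  0.821  2.515]
pick 43 0 -1 [-0.752  0.745  1.738 -1.127  0.821  2.515]
pick 43 1 1 [-0.752  0.745  1.738  1.127  0.821 -0.626]
pick 43 1 -1 [-0.752  0.745  1.738 -1.127  0.821 -0.626]
hang 43 0 1 [-0.329  0.634  1.871  1.169  0.79   2.502]
hang 43 0 -1 none
hang 43 1 1 [-0.329  0.634  1.871  1.169  0.79  -0.639]
hang 43 1 -1 none
pre 43 0 1 [-0.436  0.581  1.912  1.099  0.853  2.479]
pre 43 0 -1 [-0.436  0.581  1.912 -1.099  0.853  2.479]
pre 43 1 1 [-0.436  0.581  1.912  1.099  0.853 -0.662]
pre 43 1 -1 [-0.436  0.581  1.912 -1.099  0.853 -0.662]
```

```bash
python3 -m crank '[[[0,-1,0,0,0,-0.12],[0,-2,0,0,0,-0.24],[0,-3,0,0,0,-0.36],[0,-4,0,0,0,-0.48],[0,-5,0,0,0,-0.6]]]' 5 40; python3 -m crank '[[[0,-1,0,0,0,-0.12],[0,-2,0,0,0,-0.24],[0,-3,0,0,0,-0.36],[0,-4,0,0,0,-0.48],[0,-5,0,0,0,-0.6]]]';python3 -m crank '[[[0,-1,0,0,0,-0.12],[0,-2,0,0,0,-0.24],[0,-3,0,0,0,-0.36],[0,-4,0,0,0,-0.48],[0,-5,0,0,0,-0.6]]]'
python3 - <<'E'
from h import *
o=get_obs();print(o['q'],o['position']);print(q2R(o['eef_rot']))
E
```

```text
time_s: 6.17
position: [0.5411, -0.1788, 0.4212]
eef_rot: [0.682, -0.681, -0.187, 0.188]
wrist_force: [0.0, 0.2, -0.2]
finger_gap: 0.0503
time_s: 6.58
position: [0.5418, -0.2285, 0.421]
eef_rot: [0.707, -0.706, 0.024, -0.024]
wrist_force: [0.1, 0.6, -0.4]
finger_gap: 0.0501
time_s: 7.0
position: [0.5426, -0.2782, 0.4207]
eef_rot: [0.668, -0.667, 0.234, -0.233]
wrist_force: [0.6, 0.4, 0.0]
finger_gap: 0.0501
[-0.5828  0.3471  1.2958  0.002   1.4999  0.0898] [ 0.5426 -0.2782  0.4207]
[[ 0.7821  0.0001  0.6231]
 [-0.6231  0.0024  0.7821]
 [-0.0014 -1.      0.0019]]
```

```bash
cat > goal.py <<'E'
from h import *
from fk import tool
import sys
# goal.py gx gy gz yaw lean back : grasp point goal; prints shift cm & rotvec from current pose
gx,gy,gz,yw,ln,back=map(float,sys.argv[1:7])
o=get_obs();T=tool(np.radians(yw),np.radians(ln),1);Rc=q2R(o['eef_rot'])
p=np.array([gx,gy,gz])+(.019-back)*T[:,1]
print('shift cm',(p-o['position'])*100,'rotvec',R.from_matrix(T@Rc.T).as_rotvec(),'TCP goal',p)
print('q',o['q'],'grasp now',o['position']-.019*Rc[:,1], 'fwd',Rc[:,1],'t',o['time_s'])
E
python3 goal.py .6204 -.29 .1 32.6 42 .12
```

```text
shift cm [  2.0837  -4.8261 -24.562 ] rotvec [ 0.4906 -0.5464 -0.3148] TCP goal [ 0.5635 -0.3264  0.1751]
q [-0.5828  0.3471  1.2958  0.002   1.4999  0.0898] grasp now [ 0.5426 -0.2782  0.4397] fwd [ 0.0001  0.0024 -1.    ] t 7.0
```

```bash
python3 -m crank '[[[0,-1,0,0.055,-0.06,-0.035],[0,-2,-1,0.11,-0.12,-0.07],[-1,-3,-2,0.16,-0.18,-0.105],[-2,-4,-3,0.22,-0.24,-0.14],[-2,-5,-5,0.27,-0.3,-0.17]]]'; python3 goal.py .6204 -.29 .1 32.6 42 .12
```

```text
time_s: 7.42
position: [0.5228, -0.3284, 0.3721]
eef_rot: [0.757, -0.506, 0.214, -0.354]
wrist_force: [0.9, -0.6, 0.2]
finger_gap: 0.0499
shift cm [  4.0661   0.1963 -19.7085] rotvec [ 0.2215 -0.2405 -0.1423] TCP goal [ 0.5635 -0.3264  0.1751]
q [-0.8347  0.3425  1.4775  0.4231  1.3049 -0.0981] grasp now [ 0.5167 -0.3329  0.3896] fwd [ 0.3189  0.2381 -0.9174] t 7.4167
```

```bash
python3 -m crank '[[[0,0,-2.5,0.045,-0.05,-0.03],[0,0,-5,0.09,-0.1,-0.06],[0,0,-7.5,0.135,-0.145,-0.085],[0,0,-10,0.18,-0.195,-0.115],[0.5,0,-12,0.22,-0.24,-0.142]]]'; python3 goal.py .6204 -.29 .1 32.6 42 .12
python3 - <<'E'
from h import *
for n in("scene","side","wrist"): cv2.imwrite(f"pics/{n}7.png",grab_frame(n)[:,:,::-1])
E
```

```text
time_s: 7.83
position: [0.5278, -0.3279, 0.2504]
eef_rot: [0.801, -0.356, 0.196, -0.439]
wrist_force: [1.1, -0.2, 0.2]
finger_gap: 0.0502
shift cm [ 3.5663  0.1445 -7.5302] rotvec [-0.0011  0.0004  0.0019] TCP goal [ 0.5635 -0.3264  0.1751]
q [-0.9464  0.4638  1.7524  0.8646  1.0737 -0.4327] grasp now [ 0.5171 -0.3347  0.2645] fwd [ 0.5647  0.3603 -0.7425] t 7.8333
```

View pics/wrist7.png

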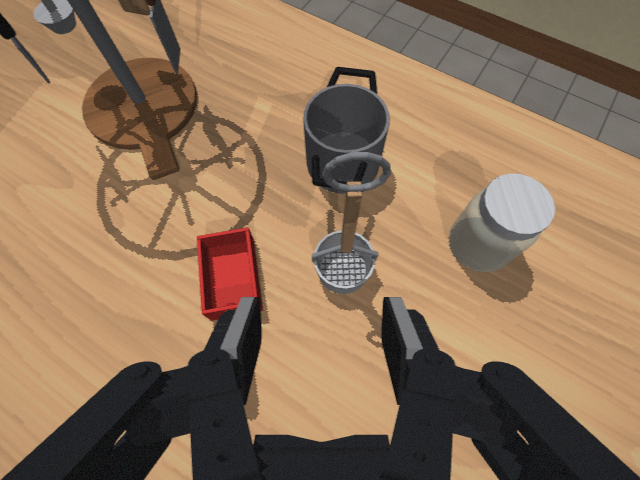

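View pics/side7.png

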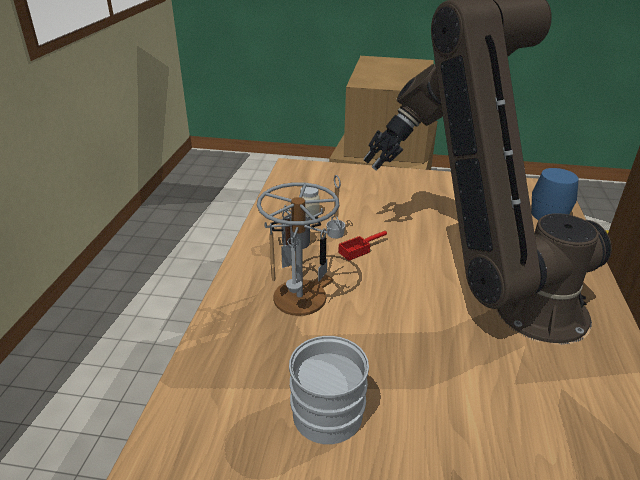

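Run:
```python
from ov import *
cal=get_calibration('wrist');o=(290,140);f=5
u=lambda t:np.array([np.cos(np.radians(t)),np.sin(np.radians(t))])
im=crop('pics/wrist7.png',o,(120,160),f);cv2.imwrite('pics/w7.png',cv2.resize(im,None,fx=.75,fy=.75))
ims=[]
for a in(32.6,38):
    im=crop('pics/wrist7.png',o,(120,160),f);B=np.array([.6204,-.29])
    draw(im,cal,circ(B,.032,.038),o,f,(0,0,255));draw(im,cal,[np.r_[B,.07],np.r_[B,.18]],o,f,(0,255,255))
    y=u(a+90);draw(im,cal,[np.r_[B+.032*y,.038],np.r_[B,.074],np.r_[B-.032*y,.038]],o,f,(255,0,255))
    t=np.linspace(0,6.3,40)
    draw(im,cal,np.c_[B+.0195*np.outer(np.cos(t),y),.199+.0195*np.sin(t)],o,f,(255,0,255))
    ims.append(im)
cv2.imwrite('pics/w7o.png',cv2.resize(np.hstack(ims),None,fx=.66,fy=.66))
```

```text
(no output)
```

View pics/w7.png

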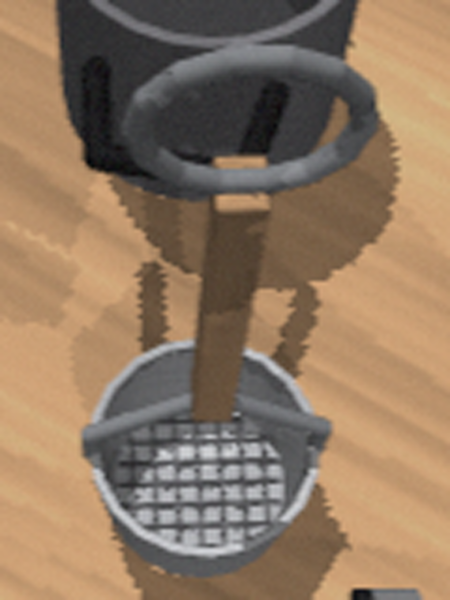

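View pics/w7o.png

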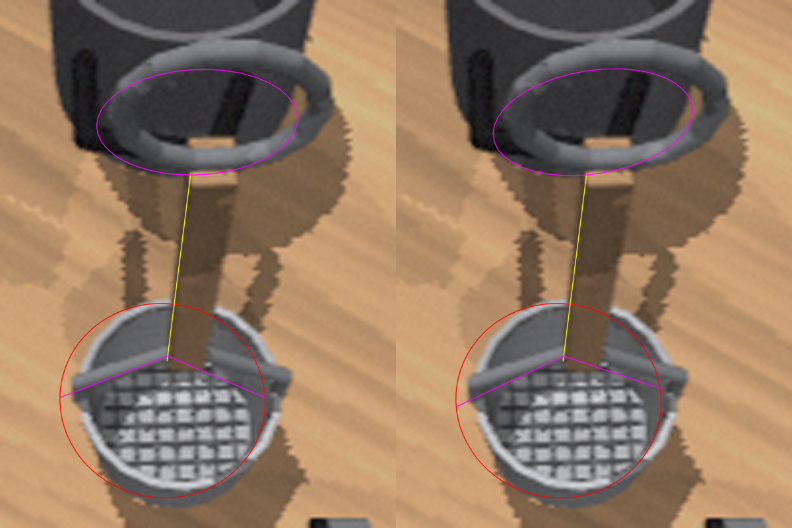

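Run:
```python
from ov import *
cal=get_calibration('wrist');o=get_obs();p=o['position'];Rc=q2R(o['eef_rot'])
print(proj(cal,[p,p-.019*Rc[:,1],p+.1*Rc[:,1],p+.025*Rc[:,0],p-.025*Rc[:,0]]))
print(Rc.T@(cal['xyz']-p), Rc.T@q2R(cal['rotation']))
# plane test: where stem pixel (base z=.075: col 348,row?) gives position
for px,z in (((290+212/3.3,140+178/3.3),.18),((290+195/3.3,140+365/3.3),.075)):
    print(atz(cal,px,z))
```

```text
[[321.8425 315.6514]
 [321.9897 342.2417]
 [321.4082 237.25  ]
 [381.3578 315.6353]
 [262.3079 315.6675]]
[-0.0005 -0.1419  0.0843] [[ 1.      0.0001 -0.001 ]
 [-0.001   0.3225 -0.9466]
 [ 0.0003  0.9466  0.3225]]
[ 0.6219 -0.2944  0.18  ]
[ 0.6219 -0.2982  0.075 ]
```

```bash
python3 goal.py .6225 -.2935 .1 34.3 42 .06
```

```text
shift cm [  7.2001   1.9064 -12.0249] rotvec [-0.0007 -0.0039  0.0288] TCP goal [ 0.5998 -0.309   0.1305]
q [-0.9454  0.464   1.7487  0.858   1.0769 -0.4271] grasp now [ 0.5172 -0.3349  0.2649] fwd [ 0.5605  0.3616 -0.745 ] t 7.9833
```

```bash
python3 -m crank '[[[1,0.2,-2.5,0,0,0.01],[2,0.5,-5,0,-0.002,0.02],[3.5,1,-7.5,0,-0.004,0.029],[5.3,1.5,-10,0,-0.004,0.029],[7.2,1.9,-12,0,-0.004,0.029]]]'; python3 goal.py .6225 -.2935 .1 34.3 42 .06
python3 - <<'E'
from ov import *
cal=get_calibration('wrist');im=grab_frame('wrist');cv2.imwrite('pics/wrist8.png',im[:,:,::-1])
im=im[:,:,::-1].copy()
u=lambda t:np.array([np.cos(np.radians(t)),np.sin(np.radians(t))])
B=np.array([.6225,-.2935]);a=34.3;o=(0,0);f=1
draw(im,cal,circ(B,.032,.038),o,f,(0,0,255));draw(im,cal,[np.r_[B,.07],np.r_[B,.18]],o,f,(0,255,255))
y=u(a+90);draw(im,cal,[np.r_[B+.032*y,.038],np.r_[B,.074],np.r_[B-.032*y,.038]],o,f,(255,0,255))
t=np.linspace(0,6.3,40)
draw(im,cal,np.c_[B+.0195*np.outer(np.cos(t),y),.199+.0195*np.sin(t)],o,f,(255,0,255))
cv2.imwrite('pics/wrist8o.png',im)
E
```

```text
time_s: 8.4
position: [0.6016, -0.3087, 0.1312]
eef_rot: [0.808, -0.36, 0.189, -0.426]
wrist_force: [0.5, -0.8, 0.5]
finger_gap: 0.0501
shift cm [-0.178  -0.0301 -0.0712] rotvec [ 0.0019  0.0006 -0.0025] TCP goal [ 0.5998 -0.309   0.1305]
q [-0.8287  0.6746  1.7331  0.9976  0.9072 -0.5734] grasp now [ 0.5911 -0.3158  0.1453] fwd [ 0.5522  0.3771 -0.7435] t 8.4
```

View pics/wrist8o.png

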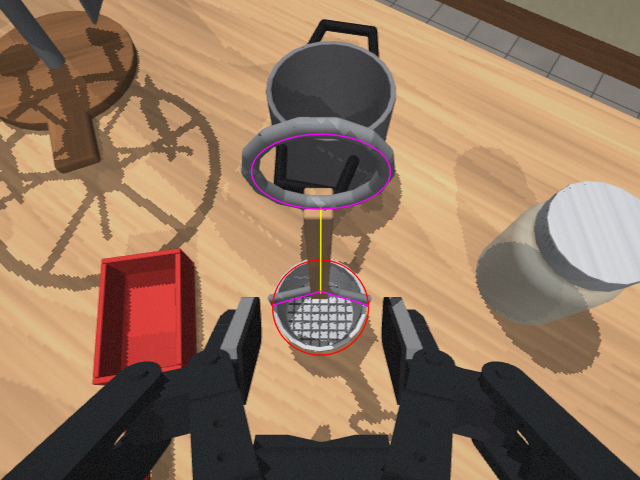

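```bash
python3 goal.py .6220 -.2925 .1 34.3 42 0
```

```text
shift cm [ 2.908   2.1748 -4.1977] rotvec [-0.0007 -0.0016 -0.0039] TCP goal [ 0.6325 -0.2853  0.0859]
q [-0.8248  0.6804  1.7317  0.9996  0.9053 -0.5736] grasp now [ 0.593  -0.3143  0.142 ] fwd [ 0.5501  0.3797 -0.7438] t 8.45
```

```bash
python3 -m crank '[[[0.8,0.6,-1.1,0,0,0],[1.6,1.2,-2.2,0,0,0],[2.4,1.7,-3.3,0,0,0],[2.9,2.15,-4.2,0,0,0],[2.9,2.15,-4.2,0,0,0]]]'; python3 goal.py .6220 -.2925 .1 34.3 42 0
python3 - <<'E'
from ov import *
cv2.imwrite('pics/wrist9.png',grab_frame('wrist')[:,:,::-1])
E
```

```text
time_s: 8.87
position: [0.6329, -0.284, 0.0844]
eef_rot: [0.809, -0.36, 0.191, -0.424]
wrist_force: [-0.2, -0.5, -0.2]
finger_gap: 0.05
shift cm [-0.0407 -0.1325  0.1489] rotvec [-0.0017 -0.0029 -0.0056] TCP goal [ 0.6325 -0.2853  0.0859]
q [-0.7644  0.7527  1.727   1.0761  0.8392 -0.6226] grasp now [ 0.6225 -0.2913  0.0985] fwd [ 0.5485  0.3814 -0.7441] t 8.8667
```

View pics/wrist9.png

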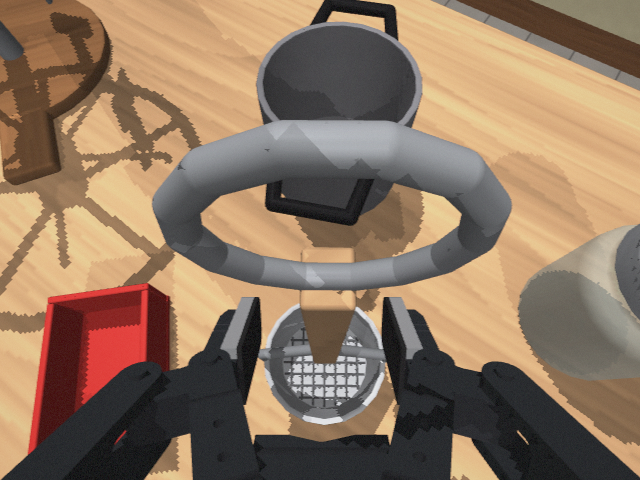

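```bash
python3 -m crank '[[[0.1,-0.15,0.1,0,0,0],[0.1,-0.15,0.1,0,0,0],[0.1,-0.15,0.1,0,0,0],[0.1,-0.15,0.1,0,0,0],[0.1,-0.15,0.1,0,0,0]]]' 0 50;python3 -m crank '[[[0,0,0,0,0,0],[0,0,0,0,0,0],[0,0,0,0,0,0],[0,0,0,0,0,0],[0,0,0,0,0,0]]]'
python3 - <<'E'
from ov import *
print(get_obs()['q'])
cv2.imwrite('pics/wrist10.png',grab_frame('wrist')[:,:,::-1])
E
```

```text
time_s: 9.33
position: [0.6335, -0.2867, 0.0868]
eef_rot: [0.809, -0.36, 0.19, -0.425]
wrist_force: [-1.3, -0.6, 3.0]
finger_gap: 0.0089
time_s: 9.75
position: [0.6335, -0.2868, 0.0869]
eef_rot: [0.809, -0.36, 0.19, -0.425]
wrist_force: [-1.0, -0.5, 0.9]
finger_gap: 0.009
[-0.7669  0.7507  1.7217  1.071   0.8429 -0.6164]
```

View pics/wrist10.png

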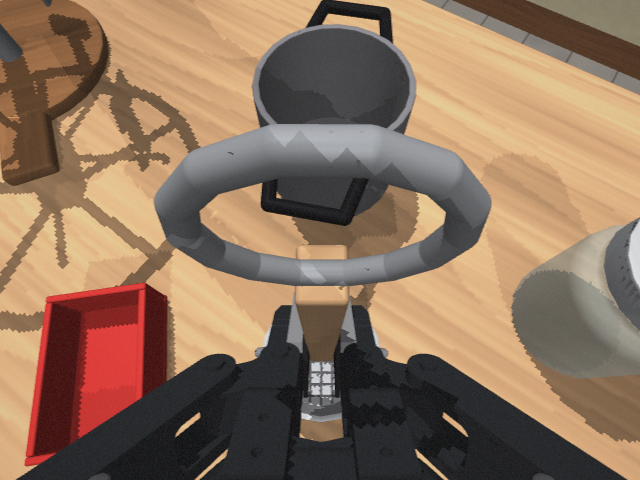

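```bash
python3 -m crank '[[[0,0,1,0,0,0],[0,0,2.5,0,0,0],[0,0,4.5,0,0,0],[0,0,7,0,0,0],[0,0,9,0,0,0]]]'
python3 - <<'E'
from ov import *
o=get_obs();print(o['q'],o['position'],o['finger_gap'])
for n,oo in(("scene",(150,120)),("side",(300,120))):
    im=grab_frame(n);cv2.imwrite(f"pics/{n}11.png",im[:,:,::-1]);cv2.imwrite(f"pics/{n}11c.png",crop(im,oo,(150,150),4))
E
```

```text
time_s: 10.22
position: [0.6335, -0.2867, 0.1788]
eef_rot: [0.809, -0.36, 0.19, -0.425]
wrist_force: [0.0, 0.1, -0.2]
finger_gap: 0.0094
[-0.7668  0.6227  1.6729  0.9492  0.937  -0.4237] [ 0.6335 -0.2867  0.1788] 0.009433690262495645
```

View pics/scene11c.png

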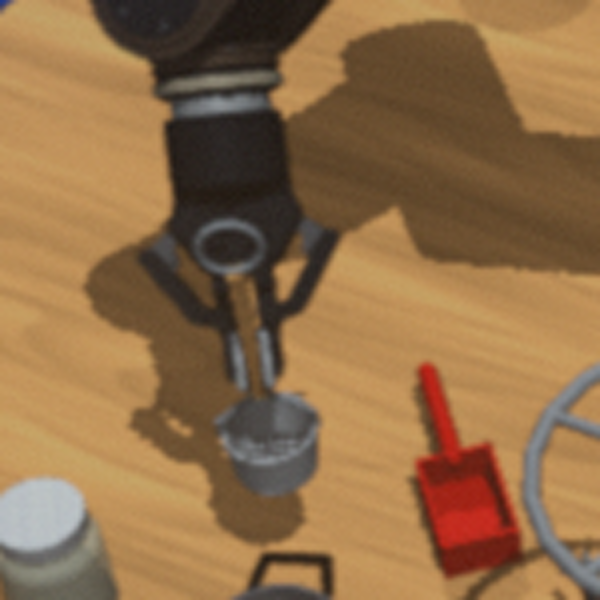

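View pics/side11c.png

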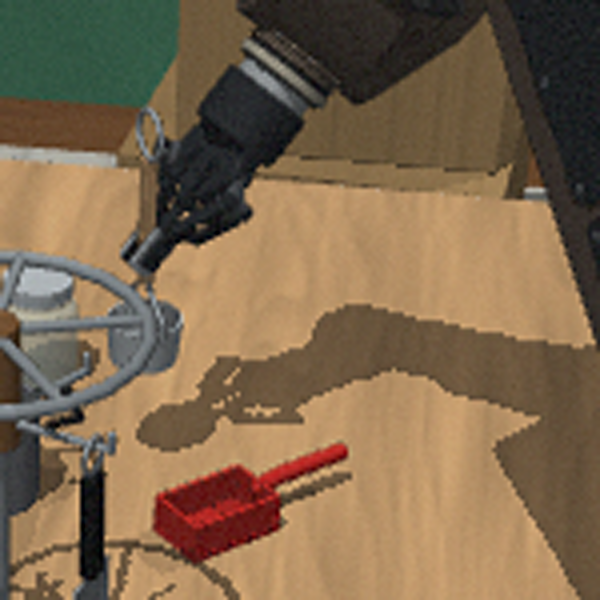

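Run:
```python
from h import *
cs,cd=get_calibration('scene'),get_calibration('side')
p=get_obs()['position'];Rc=q2R(get_obs()['eef_rot']);yw=np.arctan2(Rc[1,1],Rc[0,1]);print('yaw',np.degrees(yw),'lean',np.degrees(np.arccos(-Rc[2,1])),'jaw tilt',Rc[2,0])
u=np.array([np.cos(yw),np.sin(yw),0])
r=tri(cs,(207.75,181.5),cd,(337.75,153.25));print('tri',r,'exp',p-.0128*u+[0,0,.112])
d=r-p;print('u',d@u,'lat',-d[0]*u[1]+d[1]*u[0],'z',d[2])
```

```text
yaw 34.3406068574972 lean 42.014553807528806 jaw tilt 0.003491200536148542
tri [ 0.6221 -0.289   0.2954] exp [ 0.6237 -0.2945  0.2928]
u -0.011018320757913033 lat 0.005480879635922629 z 0.11460852255086437
```

```bash
python3 -m crank '[[[-0.2,1.5,0,0,0,0.03],[-0.5,4,0,0,0,0.07],[-1,6.5,0,0,0,0.11],[-1.5,9,0,0,0,0.15],[-2,11.5,0,0,0,0.19]]]'; python3 -m crank '[[[-0.4,2.5,0,0,0,0.04],[-0.8,5,0,0,0,0.08],[-1.2,7.5,0,0,0,0.12],[-1.6,9.8,0,0,0,0.16],[-1.85,11.1,0,0,0,0.171]]]'
python3 - <<'E'
from ov import *
o=get_obs();print(o['q'],o['position'],o['finger_gap'],o['wrist_force'])
cal=get_calibration('wrist');np.savez('w12.npz',**cal,p=o['position'],e=o['eef_rot']);cv2.imwrite('pics/wrist12.png',grab_frame('wrist')[:,:,::-1])
for n,oo in(("scene",(220,150)),("side",(245,120))):
    im=grab_frame(n);cv2.imwrite(f"pics/{n}12.png",im[:,:,::-1]);cv2.imwrite(f"pics/{n}12c.png",crop(im,oo,(170,150),4))
E
```

```text
time_s: 10.73
position: [0.6133, -0.1702, 0.1798]
eef_rot: [0.846, -0.377, 0.153, -0.345]
wrist_force: [1.5, -0.6, -2.4]
finger_gap: 0.0088
time_s: 11.15
position: [0.5937, -0.0563, 0.179]
eef_rot: [0.873, -0.389, 0.12, -0.269]
wrist_force: [0.8, -0.8, -0.9]
finger_gap: 0.0092
[-0.5012  0.5209  1.8989  0.9845  0.9265 -0.6042] [ 0.5937 -0.0563  0.179 ] 0.009233554378473105 [ 0.8365 -0.768  -0.9426]
```

View pics/wrist12.png

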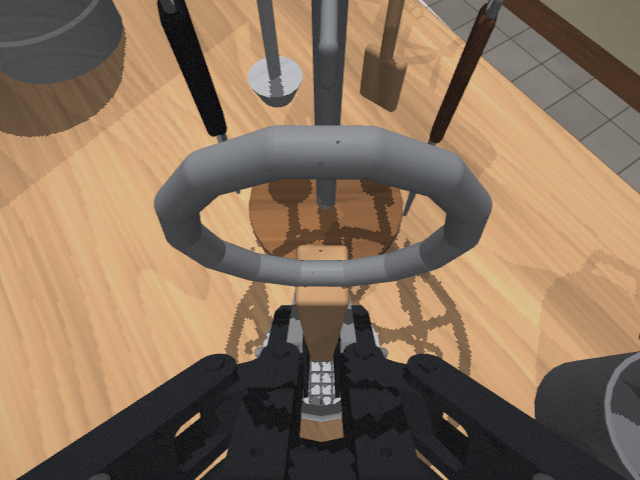

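View pics/side12c.png

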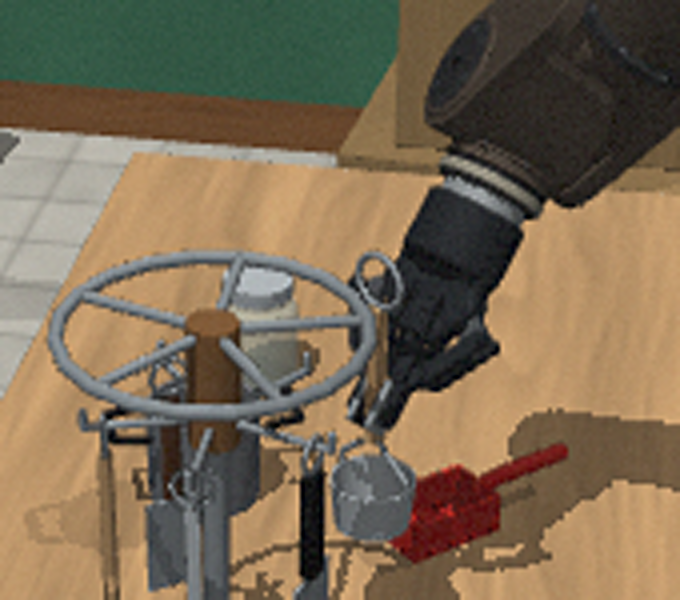

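View pics/scene12c.png

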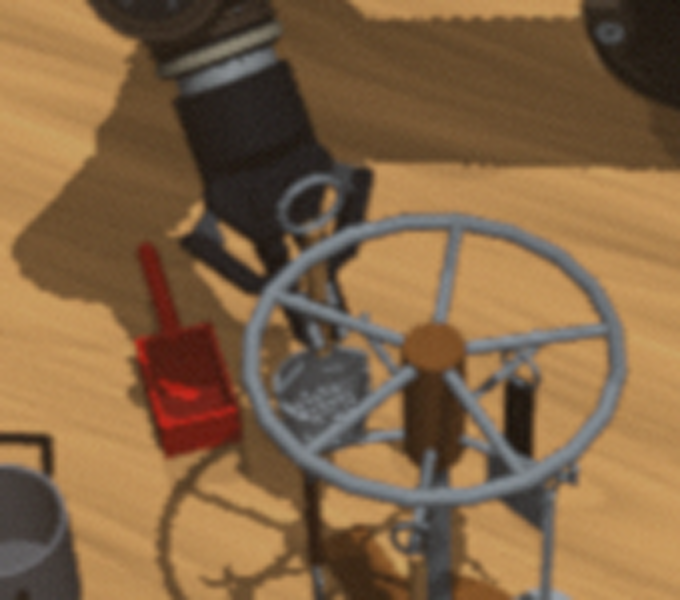

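Run:
```python
from ov import *
w=dict(np.load('w12.npz'));cal={k:w[k] for k in('intrinsics','xyz','rotation')};p=w['p']
Rc=q2R(w['e']);yw=np.arctan2(Rc[1,1],Rc[0,1]);print('yaw',np.degrees(yw),p)
Cb=atz(cal,(326,203),.012);print('post base',Cb)
# disc centre from edges: left 249 at row~208, right 403
print(atz(cal,(249,212),.012),atz(cal,(403,212),.012))
im=crop('pics/wrist12.png',(220,0),(200,125),4)
o=(220,0);f=4
u=lambda t:np.array([np.cos(np.radians(t)),np.sin(np.radians(t))])
for C,c in((np.array([.681,.060]),(0,255,255)),):
    draw(im,cal,circ(C,.075,.012),o,f,(0,255,0))
    hk=235
    draw(im,cal,[np.r_[C,.25],np.r_[C+.085*u(hk),.25],np.r_[C+.085*u(hk),.264]],o,f,c)
    draw(im,cal,[np.r_[C,.012],np.r_[C,.23]],o,f,(255,0,255))
cv2.imwrite('pics/w12o.png',im)
```

```text
yaw 55.72478601529507 [ 0.5937 -0.0563  0.179 ]
post base [0.6778 0.0577 0.012 ]
[0.6116 0.0912 0.012 ] [0.733  0.0083 0.012 ]
```

View pics/w12o.png

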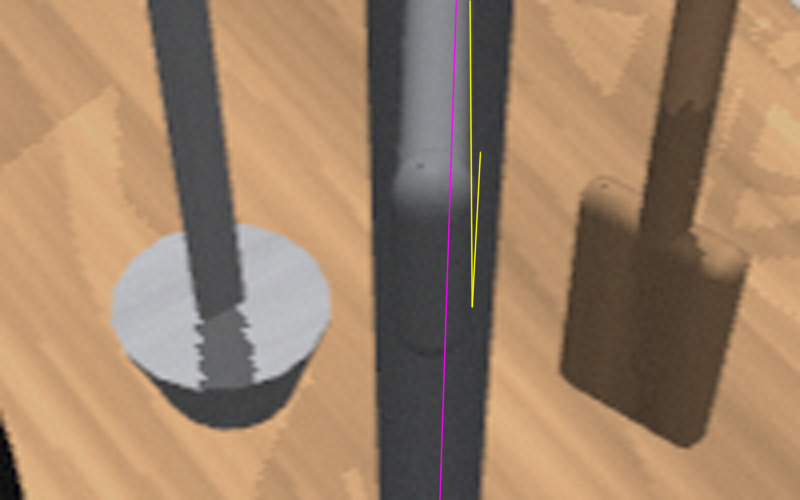

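```bash
python3 -m crank '[[[0.1,-0.05,-1,0,0,0],[0.2,-0.15,-2,0,0,-0.01],[0.33,-0.23,-3,0,0,-0.02],[0.33,-0.23,-3.5,0,0,-0.022],[0.33,-0.23,-3.5,0,0,-0.022]]]'
python3 - <<'E'
from ov import *
o=get_obs();print(o['q'],o['position'],o['finger_gap'],o['wrist_force'])
Rc=q2R(o['eef_rot']);print(np.degrees(np.arctan2(Rc[1,1],Rc[0,1])),np.degrees(np.arccos(-Rc[2,1])))
im=grab_frame('wrist');cv2.imwrite('pics/wrist13.png',im[:,:,::-1]);
for n,oo in(("side",(285,130)),):
    im=grab_frame(n);cv2.imwrite(f"pics/{n}13c.png",crop(im,oo,(90,120),5))
E
```

```text
time_s: 11.72
position: [0.5974, -0.0609, 0.1425]
eef_rot: [0.869, -0.387, 0.126, -0.281]
wrist_force: [-0.1, -0.6, -1.3]
finger_gap: 0.0091
[-0.5043  0.5795  1.9221  1.0505  0.8713 -0.6812] [ 0.5974 -0.0609  0.1425] 0.009094845584701111 [-0.088  -0.5734 -1.2898]
54.2897837704388 41.96128851847088
```

View pics/wrist13.png

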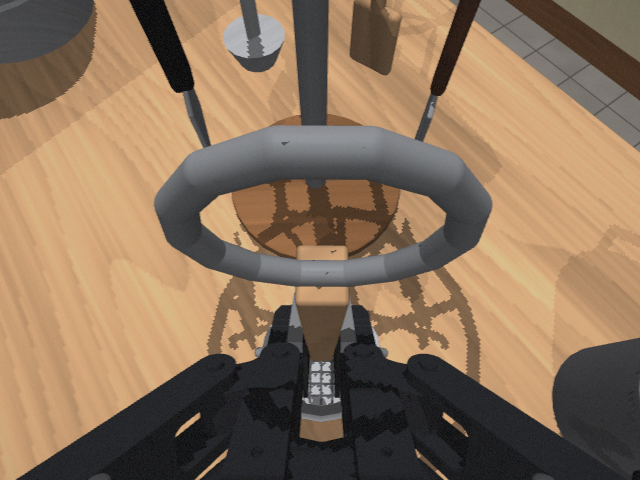

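View pics/side13c.png

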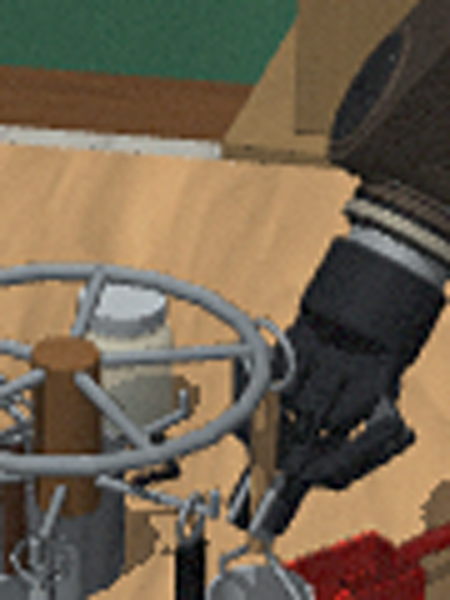

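```bash
python3 -m crank '[[[0.1,1,0.1,0,0,0],[0.7,1.9,0.15,0,0,0],[1.4,2.9,0.15,0,0,0],[2.2,3.9,0.15,0,0,0],[2.87,4.7,0.15,0,0,0]]]'; python3 -m crank '[[[0,0,0,0,0,0],[0,0,0,0,0,0],[0,0,0,0,0,0],[0,0,0,0,0,0],[0,0,0,0,0,0]]]'
python3 - <<'E'
from ov import *
o=get_obs();print(o['q'],o['position'],o['finger_gap'],o['wrist_force'])
im=grab_frame('wrist');cv2.imwrite('pics/wrist14.png',im[:,:,::-1]);
for n,oo in(("side",(285,150)),("scene",(262,160))):
    im=grab_frame(n);cv2.imwrite(f"pics/{n}14c.png",crop(im,oo,(100,100),6))
E
```

```text
time_s: 12.23
position: [0.6275, -0.0121, 0.1458]
eef_rot: [0.869, -0.387, 0.125, -0.28]
wrist_force: [0.1, 0.2, -2.0]
finger_gap: 0.0091
time_s: 12.65
position: [0.6274, -0.0126, 0.1458]
eef_rot: [0.869, -0.387, 0.125, -0.281]
wrist_force: [-0.3, -1.1, -0.0]
finger_gap: 0.0087
[-0.3993  0.5867  1.8894  1.0888  0.8272 -0.614 ] [ 0.6274 -0.0126  0.1458] 0.008741728770142395 [-0.3079 -1.0848 -0.0151]
```

View pics/wrist14.png

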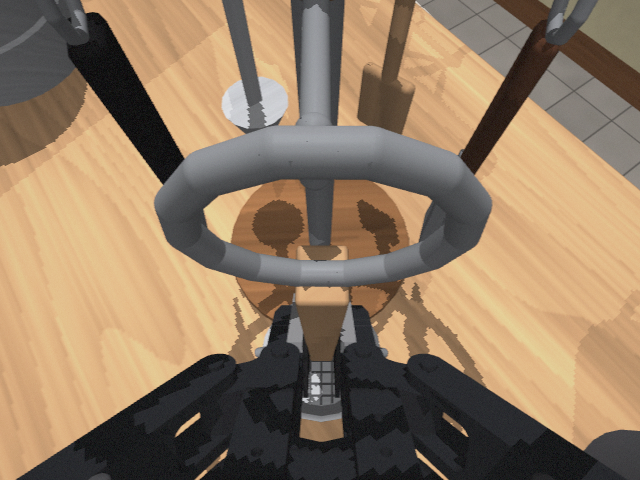

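View pics/side14c.png

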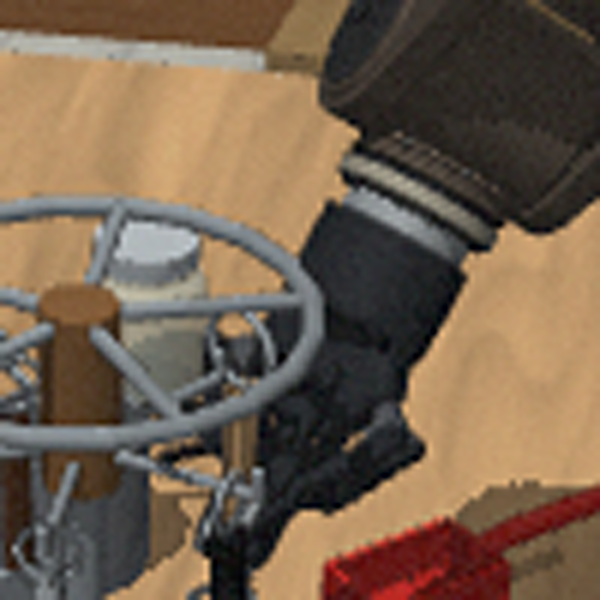

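View pics/scene14c.png

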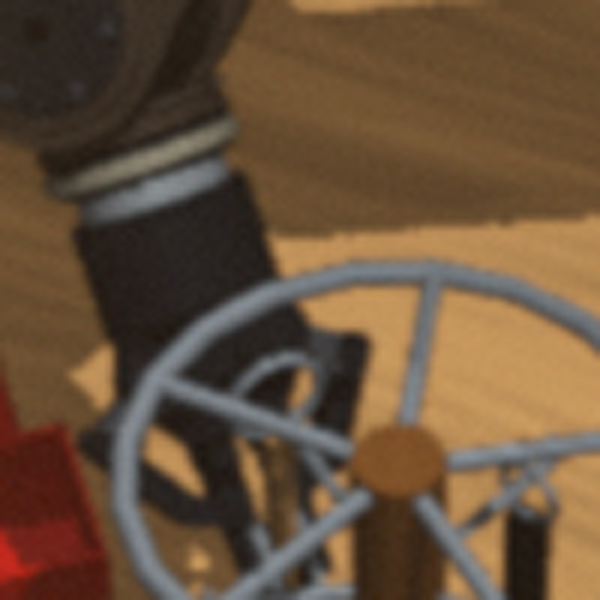

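Run:
```python
from ov import *
cal=get_calibration('wrist');o=get_obs();p=o['position']
u=np.array([.582,.813,0]);C=np.array([.679,.061,0])
for px,z in(((317,188),.247),((317,115),.264)):
    P=atz(cal,px,z);print(P,'r',(C-P)@u,'lat left',(P-p)@np.array([-.813,.582,0]))
ring=p-.012*u+[0,0,.112];t=np.linspace(0,2*np.pi,60);y=np.array([-.813,.582,0])
im=cv2.imread('pics/wrist14.png')
draw(im,cal,ring+.017*(np.outer(np.cos(t),y)+np.outer(np.sin(t),[0,0,1])),(0,0),1,(0,0,255))
draw(im,cal,ring+.022*(np.outer(np.cos(t),y)+np.outer(np.sin(t),[0,0,1])),(0,0),1,(0,255,0))
cv2.imwrite('pics/w14o.png',im[60:330,120:520])
```

```text
[ 0.6286 -0.0097  0.247 ] r 0.08680979902172178 lat left 0.0006862097193758199
[ 0.6299 -0.0081  0.264 ] r 0.08470823198797081 lat left 0.000547892510519425
```

View pics/w14o.png

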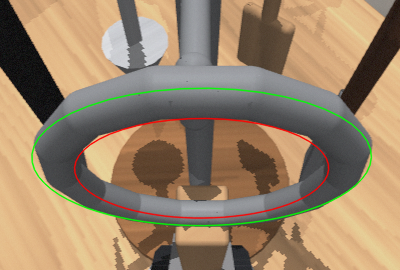

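```bash
python3 -m crank '[[[0.2,0.3,-0.1,0,0,0],[0.5,0.7,-0.1,0,0,0],[0.8,1.1,-0.1,0,0,0],[1.1,1.55,-0.1,0,0,0],[1.3,1.85,-0.1,0,0,0]]]'
python3 - <<'E'
from ov import *
o=get_obs();print(o['position'],o['finger_gap'],o['wrist_force'],o['ft_torque'])
im=grab_frame('wrist');cv2.imwrite('pics/wrist15.png',im[:,:,::-1]);
E
```

```text
time_s: 13.22
position: [0.6408, 0.0068, 0.1449]
eef_rot: [0.869, -0.387, 0.125, -0.28]
wrist_force: [0.1, -0.1, -1.6]
finger_gap: 0.0092
[0.6408 0.0068 0.1449] 0.009200458448452265 [ 0.108  -0.1288 -1.6204] [-0.4091  0.2757  0.0399]
```

View pics/wrist15.png

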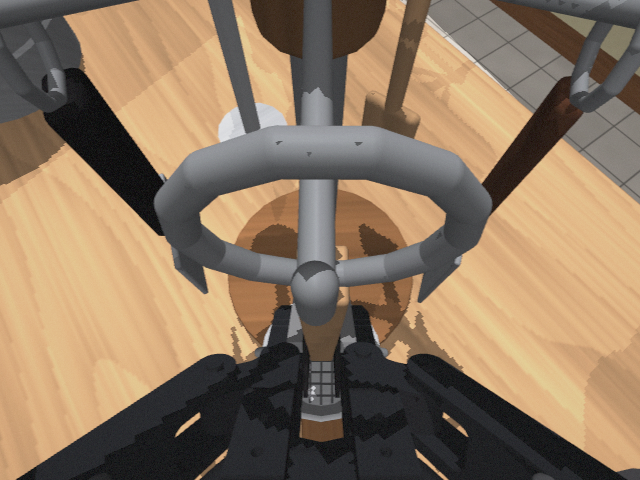

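The hook now passes through the ring, with its tip at (315,295) in front of the lower wire. I'll advance 1 cm more, then lower it.

```bash
python3 -m crank '[[[0.2,0.3,0,0,0,0],[0.4,0.55,0,0,0,0],[0.58,0.8,0,0,0,0],[0.58,0.8,-0.3,0,0,0],[0.58,0.8,-0.6,0,0,0]]]'; python3 -m crank '[[[0,0,-0.3,0,0,0],[0,0,-0.6,0,0,0],[0,0,-0.9,0,0,0],[0,0,-1.1,0,0,0],[0,0,-1.1,0,0,0]]]'
python3 - <<'E'
from ov import *
o=get_obs();print(o['position'],o['finger_gap'],o['wrist_force'],o['ft_torque'])
im=grab_frame('wrist');cv2.imwrite('pics/wrist16.png',im[:,:,::-1]);
im=grab_frame('side');cv2.imwrite(f"pics/side16c.png",crop(im,(265,160),(100,100),6))
E
```

```text
time_s: 13.68
position: [0.6468, 0.0152, 0.1387]
eef_rot: [0.87, -0.387, 0.124, -0.28]
wrist_force: [0.7, -0.8, -1.4]
finger_gap: 0.0094
time_s: 14.1
position: [0.6466, 0.0152, 0.1272]
eef_rot: [0.87, -0.387, 0.125, -0.28]
wrist_force: [0.6, 0.5, -1.9]
finger_gap: 0.0091
[0.6466 0.0152 0.1272] 0.009100535153655727 [ 0.6369  0.4737 -1.8794] [-0.4235  0.2543 -0.01  ]
```

View pics/wrist16.png

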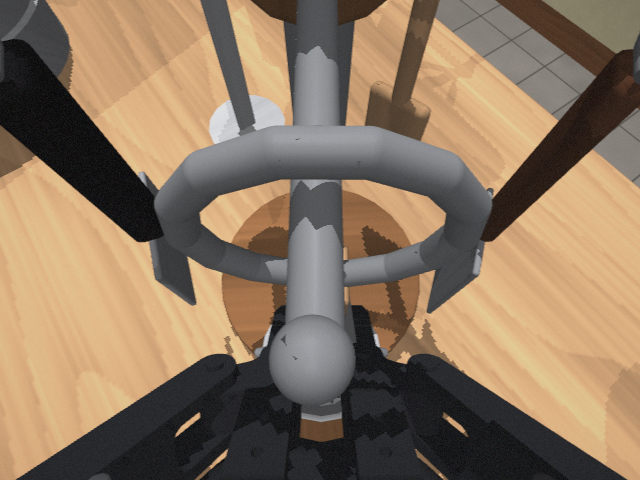

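View pics/side16c.png

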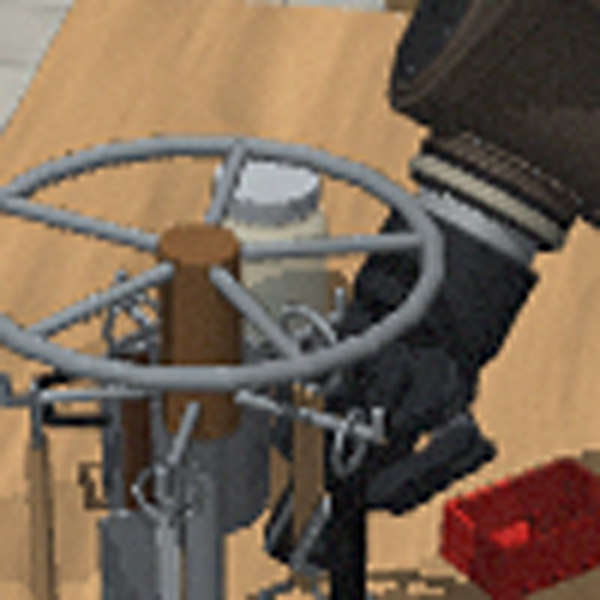

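```bash
python3 -m crank '[[[0,0,-0.1,0,0,0],[0,0,-0.2,0,0,0],[0,0,-0.25,0,0,0],[0,0,-0.25,0,0,0],[0,0,-0.25,0,0,0]]]'; python3 -m crank '[[[0,0,-0.05,0,0,0],[0,0,-0.1,0,0,0],[0,0,-0.1,0,0,0],[0,0,-0.1,0,0,0],[0,0,-0.1,0,0,0]]]'
```

```text
time_s: 14.62
position: [0.6468, 0.0152, 0.1252]
eef_rot: [0.87, -0.387, 0.124, -0.28]
wrist_force: [1.3, -0.1, -1.4]
finger_gap: 0.0092
time_s: 15.03
position: [0.6468, 0.0152, 0.1242]
eef_rot: [0.87, -0.387, 0.124, -0.28]
wrist_force: [0.2, 0.4, -1.3]
finger_gap: 0.0092
```

```bash
python3 -m crank '[[[0,0,-0.05,0,0,0],[0,0,-0.1,0,0,0],[0,0,-0.1,0,0,0],[0,0,-0.1,0,0,0],[0,0,-0.1,0,0,0]]]'; python3 -m crank '[[[0,0,-0.05,0,0,0],[0,0,-0.1,0,0,0],[0,0,-0.1,0,0,0],[0,0,-0.1,0,0,0],[0,0,-0.1,0,0,0]]]'
```

```text
time_s: 15.45
position: [0.647, 0.0152, 0.1235]
eef_rot: [0.87, -0.387, 0.124, -0.28]
wrist_force: [-1.1, 0.2, 3.8]
finger_gap: 0.0093
time_s: 15.87
position: [0.6473, 0.0152, 0.1234]
eef_rot: [0.87, -0.387, 0.124, -0.281]
wrist_force: [-1.1, -0.3, 8.4]
finger_gap: 0.0094
```

```bash
python3 -m crank '[[[0,0,0.05,0,0,0],[0,0,0.1,0,0,0],[0,0,0.1,0,0,0],[0,0,0.1,0,0,0],[0,0,0.1,0,0,0]]]';python3 -m crank '[[[0,0,0,0,0,0],[0,0,0,0,0,0],[0,0,0,0,0,0],[0,0,0,0,0,0],[0,0,0,0,0,0]]]' 4.5 20
python3 - <<'E'
from ov import *
o=get_obs();print(o['position'],o['finger_gap'],o['wrist_force'],o['ft_torque'])
im=grab_frame('wrist');cv2.imwrite('pics/wrist17.png',im[:,:,::-1]);
im=grab_frame('side');cv2.imwrite(f"pics/side17c.png",crop(im,(265,160),(100,100),6))
E
```

```text
time_s: 16.28
position: [0.6472, 0.0152, 0.124]
eef_rot: [0.87, -0.387, 0.124, -0.281]
wrist_force: [0.6, 0.2, 0.2]
finger_gap: 0.0094
time_s: 16.7
position: [0.6472, 0.0152, 0.1241]
eef_rot: [0.87, -0.387, 0.124, -0.281]
wrist_force: [-0.1, 0.2, 0.5]
finger_gap: 0.0452
[0.6472 0.0152 0.1241] 0.04517575401482603 [-0.1351  0.2238  0.5158] [-0.1936  0.1508  0.0418]
```

View pics/wrist17.png

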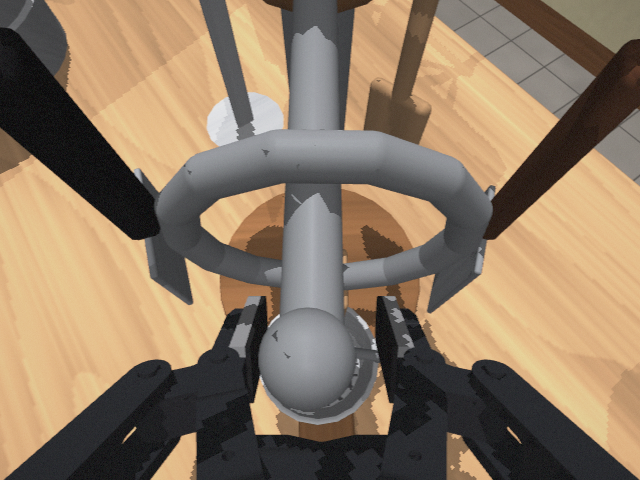

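View pics/side17c.png

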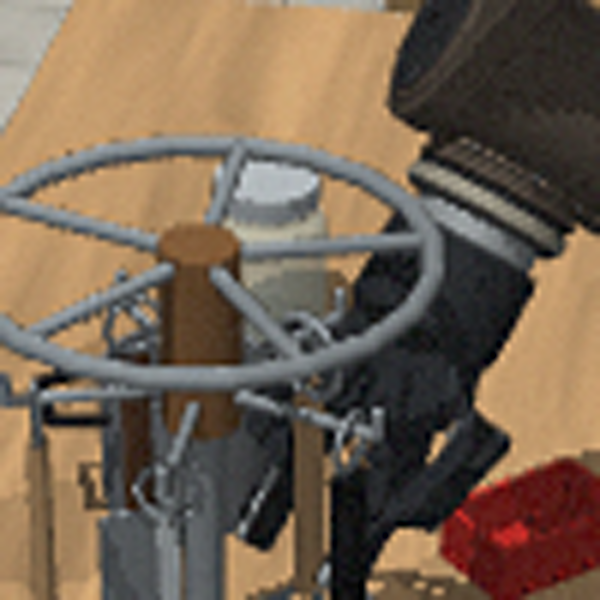

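```bash
python3 -m crank '[[[-0.3,-0.45,0.2,0,0,0],[-0.8,-1.15,0.6,0,0,0],[-1.6,-2.2,1.2,0,0,0],[-2.6,-3.6,2.2,0,0,0],[-3.8,-5.2,3.5,0,0,0]]]';python3 -m crank '[[[-1,-1.4,1,0,0,0],[-2.2,-3,2,0,0,0],[-3.5,-4.7,3,0,0,0],[-5,-6.5,4,0,0,0],[-6.5,-8.5,5,0,0,0]]]'
python3 - <<'E'
from ov import *
o=get_obs();print(o['position'],o['finger_gap'],o['wrist_force'],o['q'])
cal=get_calibration('wrist');im=grab_frame('wrist');cv2.imwrite('pics/wrist18.png',im[:,:,::-1]);
for n in('side','scene'):
    im=grab_frame(n);cv2.imwrite(f"pics/{n}18.png",im[:,:,::-1]);cv2.imwrite(f"pics/{n}18c.png",crop(im,(250,160) if n=='side' else (260,190),(130,140),4))
E
```

```text
time_s: 17.22
position: [0.608, -0.0377, 0.1594]
eef_rot: [0.87, -0.387, 0.124, -0.28]
wrist_force: [0.6, -0.6, -0.5]
finger_gap: 0.0451
time_s: 17.63
position: [0.5413, -0.1239, 0.2104]
eef_rot: [0.87, -0.387, 0.124, -0.28]
wrist_force: [0.5, 0.1, -0.1]
finger_gap: 0.0447
[ 0.5413 -0.1239  0.2104] 0.04473517424495683 [ 0.5063  0.0828 -0.0565] [-0.6653  0.449   1.9241  0.8956  1.03   -0.6279]
```

View pics/wrist18.png

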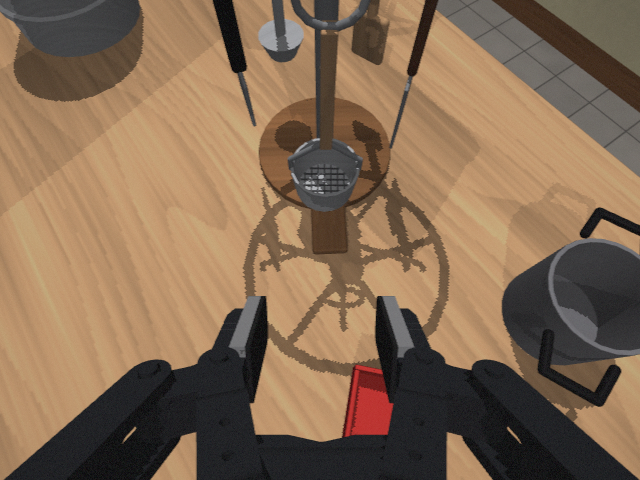

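View pics/side18c.png

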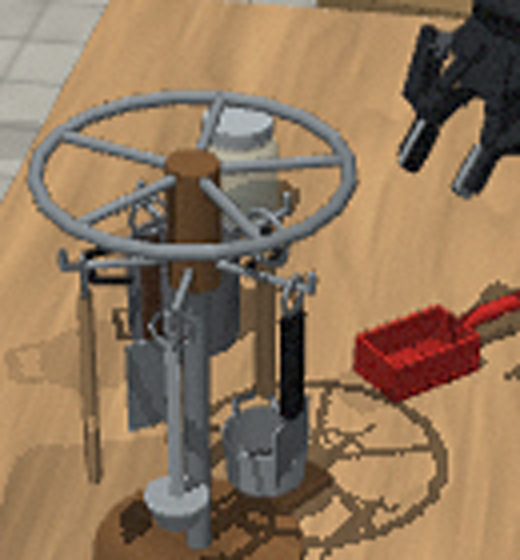

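View pics/scene18c.png

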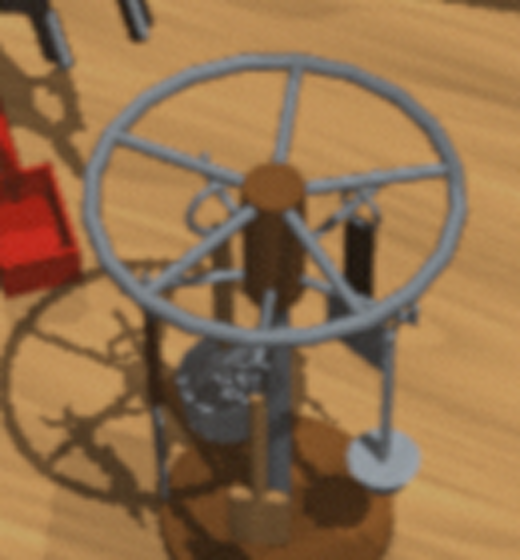

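```bash
for i in 1 2 3; do python3 -m crank '[[[0,0,0,0,0,0],[0,0,0,0,0,0],[0,0,0,0,0,0],[0,0,0,0,0,0],[0,0,0,0,0,0]]]' | head -1; done
python3 - <<'E'
from ov import *
a=grab_frame('wrist').astype(int)
cv2.imwrite('pics/wrist19.png',a[:,:,::-1])
s=cv2.imread('pics/scene0.png').astype(int);n=grab_frame('scene')[:,:,::-1].astype(int)
for nm,(x0,y0,x1,y1) in dict(tower=(455,265,545,360),pot=(195,262,245,315),jar=(143,235,185,285),scoop=(252,208,283,265)).items():
    print(nm,np.abs(s-n)[y0:y1,x0:x1].mean())
E
for i in 1 2; do python3 -m crank '[[[0,0,0,0,0,0],[0,0,0,0,0,0],[0,0,0,0,0,0],[0,0,0,0,0,0],[0,0,0,0,0,0]]]' | head -1; done
python3 - <<'E'
from ov import *
a=cv2.imread('pics/wrist19.png').astype(int);cal=get_calibration('wrist');im=grab_frame('wrist');b=im[:,:,::-1].astype(int)
print('motion diff basket',np.abs(a-b)[130:215,280:370].mean(),'bg',np.abs(a-b)[300:400,0:100].mean())
b18=cv2.imread('pics/wrist18.png').astype(int);print(np.abs(b18-b)[130:215,280:370].mean())
for px in((313,252),(347,252),(330,206)):print(atz(cal,px,.012))
cv2.imwrite('pics/wrist20.png',crop(im,(240,0),(160,140),4))
print(get_obs()['time_s'])
E
```

```text
time_s: 18.2
time_s: 18.62
time_s: 19.03
tower 11.265847953216374
pot 9.622641509433961
jar 11.417142857142856
scoop 16.23561592152424
time_s: 19.55
time_s: 19.97
motion diff basket 2.2459694989106755 bg 1.5710666666666666
7.658300653594771
[ 0.5967 -0.0364  0.012 ]
[ 0.6243 -0.0562  0.012 ]
[ 0.6411 -0.0047  0.012 ]
20.0167[ WARN:0@0.860] global loadsave.cpp:1063 imwrite_ Unsupported depth image for selected encoder is fallbacked to CV_8U.
```

View pics/wrist20.png

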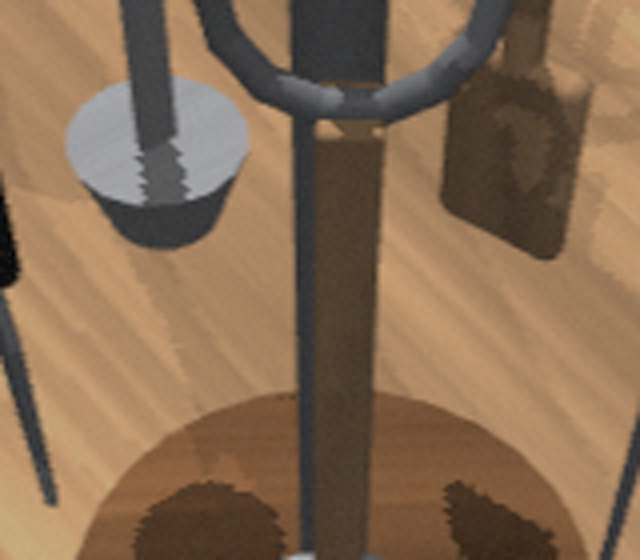

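Run:
```python
from ov import *
s=cv2.cvtColor(cv2.imread('pics/scene0.png'),cv2.COLOR_BGR2GRAY);n=grab_frame('scene');cv2.imwrite('pics/scene20.png',n[:,:,::-1]);n=cv2.cvtColor(n,cv2.COLOR_RGB2GRAY)
for nm,(x0,y0,x1,y1) in dict(tower=(455,265,545,360),pot=(200,270,242,312),jar=(145,238,182,282),scoop=(252,208,283,265)).items():
    r=cv2.matchTemplate(n[y0-8:y1+8,x0-8:x1+8],s[y0:y1,x0:x1],cv2.TM_CCOEFF_NORMED);_,v,_,l=cv2.minMaxLoc(r);print(nm,round(v,3),l[0]-8,l[1]-8)
```

```text
tower 0.977 0 0
pot 0.997 0 0
jar 0.999 0 0
scoop 0.762 0 0
```

View pics/scene20.png

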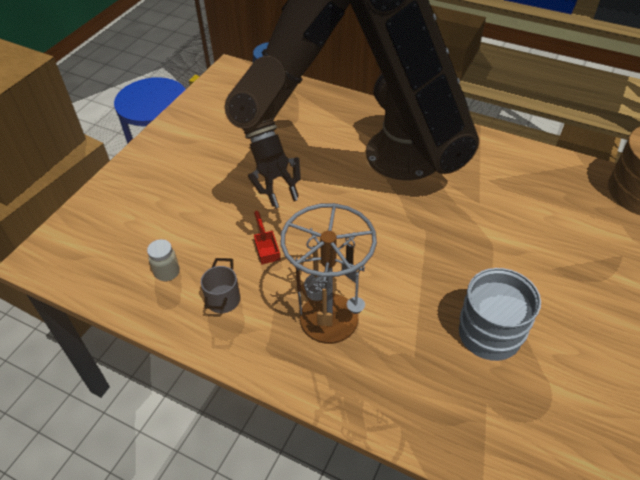

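Nothing in the scene has been displaced, the sieve hangs still, and the gripper stands clear at about (275,185). I'm handing the job in.

```bash
python3 -c "
from station import *
job_done()"
```

```text
the job is handed in; nothing more can be done
```

The basket sieve hangs by its ring on the free hook over the tongue, and I handed the job in at about 20 s of the 64 s allowed. No verdict was given.

I pushed a spoke round with the closed fingers, turning the head about 108° counter-clockwise. I then gripped the stem with the hand leaning back 42°, threaded the ring over the hook, lowered it until the hook carried it, opened the gripper and backed away.

**Last checks:**
- **Hook over tongue:** the hook was at about -125.6°. My tongue readings ran from about -122° to -126°, so the hook is at most 4 to 5 mm off sideways (limit 18 mm).
- **Hanging:** the ring met the hook about 14 mm below its centre line, as expected, and roughly 68 mm from the post. By eye it looked upright; I did not measure the tilt. Two pictures about 1 s apart showed almost no motion.
- **Bystanders:** tower, pot, jar and scoop matched their first positions with no pixel shift. The scoop's match was weak (0.76), probably because the arm's shadow lay over it.
- **Gripper:** it stood well clear of everything, with wrist force near zero.

**Disagreement:** the fixed cameras and the wrist camera differed by 4 to 6 mm on the sieve and carousel positions. I used the wrist view for the grasp and for threading the ring.

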